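# Charge the cold trap with dry ice and set the vacuum valve

## Task

Get the drying line ready: with the valve still shut, tip all eight dry-ice nuggets from the blue scoop into the steel cold-trap Dewar and stand the scoop back level in its white tray. Once the trap is charged, turn the blue valve lever open to the red mark on its scale without swinging it past the mark, and leave everything else on the bench where it stands.

Things in the scene. Friction and masses are not known exactly. Their poses are not given: they have to be found in the camera images.
- dewar_mouth (a point): Centre of the open mouth of the steel cold-trap Dewar (white rim): rim 153 mm above the bench, 148 mm outside, 124 mm inside, inner floor 14 mm up. Dewar, trap, valve, sample chamber and pump are one rigid fixed vacuum line, turned and shifted from start to start; this point has the line's axes: x away from the robot when unturned, y from the valve to the Dewar, z up.
- trap_head (a point): Top of the blue screw head (42 mm thick, 208 mm above the bench) of the clear glass trap tube, 32 mm thick, that stands upright in the Dewar 25 mm along the line's x from its axis. Steel tubes run at 198 mm height from the head along -y to the valve and pump, and along +y to the chamber; so the Dewar's mouth is open towards the line's -x, the robot's side.
- valve_axis (a point): Point on the vertical turning axis of the quarter-turn ball valve, at the lever's mid-height (248 mm above the bench), 25 mm along x and -180 mm along y from dewar_mouth in the line's axes (as has this point). The line's clear domed sample chamber (167 mm high, 66 mm radius) stands 125 mm along x and 130 mm along y from dewar_mouth; all of the line but the lever stays below 245 mm.
- lever (a joint): Opening angle of the blue valve lever (rad): 0 = shut, lever square to the tube, pointing along the line's -x (towards the robot); grows anticlockwise seen from above to 1.571 = wide open, along the line's -y. The lever's direction is the line's yaw + pi + this value. Stiff (0.25 N m), stays where it is left.
- lever_grip (a point): Point on the lever's blue grip, 85 mm from the turning axis, at mid-height. The grip is 20 mm wide, 14 mm thick (241 to 255 mm above the bench) and runs from 45 to 123 mm from the axis; the point's -x points outwards along it. Below, a white scale disc of 60 mm radius has ticks every 10 degrees (top at 225 mm); beyond 68 mm from the axis nothing stands higher than 205 mm.
- mark (a joint): Angle of the red set mark on the scale disc (rad), counted as lever: the lever is at the mark when the two values are equal. 0.6 to 1.15, different each time; not to be moved.
- mark_tab (a point): The red tab of the set mark at the scale disc's rim, 62 mm from the valve's axis; its -x points outwards from the axis. It reaches to 67 mm from the axis and up to 232 mm above the bench.
- scoop_handle (a point): Middle of the black top handle of the blue dry-ice scoop (140 to 235 g empty). The bar is 18 mm wide (y) and 18 mm thick (z), its centre 105 mm above the scoop's underside; 70 mm of it lie free between a post 41 mm behind this point and a hoop 40 mm ahead. Axes: +x towards the pouring lip, y across, z up. Below the bar the scoop is open, 90 mm wide inside, side walls 58 mm high.
- scoop_lip (a point): Middle of the scoop's pouring lip: 114 mm along x and -84 mm along z from scoop_handle, 21 mm above the underside, 80 mm wide. The flat floor turns into a ramp rising 15 degrees to the lip, so the nose must dip about 60 degrees for all nuggets to slide out.
- scoop_mid (a point): Centre of the scoop, half-way up (57 mm above its flat underside), 36 mm along x from scoop_handle; the scoop is 157 mm long (78 mm behind to 79 mm ahead of this point), 96 mm wide, 114 mm high. Axes as scoop_handle.
- tray_floor (a point): Centre of the inner floor (8 mm above the bench) of the fixed white foam tray in which the scoop stands at the start; inside 206 by 152 mm (x, y), walls 8 mm thick, 26 mm high over the bench. The scoop starts about central in it, lip towards the tray's +x.
- nugget1_mid (a point): Centre of one of the eight white dry-ice nuggets: a rounded slippery pellet 18 mm thick, 28 mm long, 11 g; it starts on the scoop's floor.
- nugget2_mid (a point): Centre of one of the eight white dry-ice nuggets: a rounded slippery pellet 18 mm thick, 28 mm long, 11 g; it starts on the scoop's floor.
- nugget3_mid (a point): Centre of one of the eight white dry-ice nuggets: a rounded slippery pellet 18 mm thick, 28 mm long, 11 g; it starts on the scoop's floor.
- nugget4_mid (a point): Centre of one of the eight white dry-ice nuggets: a rounded slippery pellet 18 mm thick, 28 mm long, 11 g; it starts on the scoop's floor.
- nugget5_mid (a point): Centre of one of the eight white dry-ice nuggets: a rounded slippery pellet 18 mm thick, 28 mm long, 11 g; it starts on the scoop's floor.
- nugget6_mid (a point): Centre of one of the eight white dry-ice nuggets: a rounded slippery pellet 18 mm thick, 28 mm long, 11 g; it starts on the scoop's floor.
- nugget7_mid (a point): Centre of one of the eight white dry-ice nuggets: a rounded slippery pellet 18 mm thick, 28 mm long, 11 g; it starts on the scoop's floor.
- nugget8_mid (a point): Centre of one of the eight white dry-ice nuggets: a rounded slippery pellet 18 mm thick, 28 mm long, 11 g; it starts on the scoop's floor.
- rack_mid (a point): Bystander: pink tube rack 200 by 80 mm with white-capped tubes, 60 mm high (this point 30 mm up). It stands loose in one of the two side places, the tray in the other.
- bottle_mid (a point): Bystander: loose amber bottle, 60 mm thick, 130 mm tall, centre half-way up.
- flask_mid (a point): Bystander: loose glass conical flask, 82 mm thick at the foot, 104 mm tall, centre about half-way up.
- tipbox_mid (a point): Bystander: loose low box of pipette tips, green with a clear lid, 78 by 118 by 60 mm, centre half-way up.
- beaker_mid (a point): Bystander: loose empty beaker, 70 mm thick, 85 mm tall, centre half-way up.

How it is judged:
On the way, in this order (a step that is already met when the one before it is completed fails the run):
1. all eight nuggets are down inside the Dewar while the valve is still shut (horizontal distance between each of nugget1_mid, nugget2_mid, nugget3_mid, nugget4_mid, nugget5_mid, nugget6_mid, nugget7_mid, nugget8_mid and dewar_mouth below 0.062 m and height (world z) of each of nugget1_mid, nugget2_mid, nugget3_mid, nugget4_mid, nugget5_mid, nugget6_mid, nugget7_mid, nugget8_mid below 0.125 m and value of joint lever below 0.15 rad), for 0.2 s.
2. the valve lever stands at the red mark (angle between the x axis of lever_grip and the x axis of mark_tab, either way round below 0.09 rad), for 0.2 s.
At the end, for the whole second after the job is handed in: All eight nuggets lie inside the Dewar below its rim, the lever is at rest within 0.09 rad (5 degrees) of the red mark, and the scoop stands level on the floor of its tray (centre within 45 mm of the tray's centre, tilt under 0.08 rad) (horizontal distance between each of nugget1_mid, nugget2_mid, nugget3_mid, nugget4_mid, nugget5_mid, nugget6_mid, nugget7_mid, nugget8_mid and dewar_mouth below 0.062 m and height (world z) of each of nugget1_mid, nugget2_mid, nugget3_mid, nugget4_mid, nugget5_mid, nugget6_mid, nugget7_mid, nugget8_mid below 0.125 m and angle between the x axis of lever_grip and the x axis of mark_tab, either way round below 0.09 rad and velocity of joint lever between -0.02 and 0.02 rad/s and horizontal distance between scoop_mid and tray_floor below 0.045 m and z of scoop_mid in the frame of tray_floor between 0.051 and 0.063 m and angle between scoop_mid's own z axis and vertical below 0.08 rad); the robot touches nothing.
It fails at once if the valve lever is swung past the red mark by more than about 9 degrees (y of lever_grip in the frame of mark_tab below -0.0135 m).
It fails at once if the set mark is moved (distance of mark_tab from where it was at the start of the episode above 0.004 m).
It fails at once if the rack, bottle, flask, tip box or beaker is shifted by more than 20 mm (distance of any of rack_mid, bottle_mid, flask_mid, tipbox_mid, beaker_mid from where it was at the start of the episode above 0.02 m).
It also fails if it takes over 72 s, if anything falls off the work surface, if the arm or the gripper's body presses on something with over 40 N, if the wrist force passes 120 N, or if a joint passes its speed limit or range.

## Robot

A 6-joint arm with a two-finger parallel gripper is mounted at the origin on the work surface. World frame = base frame: x ahead of the robot, y to its left, z up, the work surface at z = 0. Lengths are in m, angles in rad, forces in N, time in s.
With the tool pointing down it reaches from about 0.225 to 0.875 m from the base axis. Payload 3.4 kg.
Tool frame: the origin (TCP) lies at the very end of the fingers, on their centre line; the grasp point (between the pads) lies 19 mm behind it; z points along the fingers, y is the direction in which the jaws open and shut (so a half turn about z gives the same grasp; the last joint's range is limited). The gripper opens to 85 mm and grips with 20 to 120 N. Pads are 22 mm wide; open, the fingers measure 114 mm over their backs; the gripper's body (76 mm by 85 mm) begins 54 mm behind the grasp point. The pads swing forward as they close: fully open they stand 13 mm farther back than shut.
Start: joints at [0.989, 0.276, 1.505, -0, 1.361, -0.121], TCP at [0.256, 0.515, 0.231] pointing down, gripper open.
Joint ranges: [-2.89, 2.89], [-0.75, 2.08], [0.22, 2.7], [-1.18, 4.32], [0.11, 2.71], [-2.7, 2.7]. Speed limits (rad/s): [2.57, 2.57, 3.14, 3.14, 3.14, 3.14].

## Interface

Orientations are given as a unit quaternion [w, x, y, z].
In Python, from rig import get_state, get_image, camera_model, sign_off gives the robot as it stands. The module is installed in compiled form; this text tells all that it offers.
- The arm moves only by the tool drive_tool, never from a script. Its argument "motion" is text: rows parted by semicolons, each of 7 numbers parted by spaces: the turn, a rotation vector about the tool's x, y, z in degrees, then the shift along the tool's x, y, z in m, then the opening in per cent of the stroke, from 0 (shut) to 100 (fully open). In form: wx wy wz tx ty tz hand; .... A call has 1 to 12 rows; each row shifts and turns the pose as measured when the row begins, along the tool's axes as they then stand; what a row does not reach is not made up. A row lasts 1/8 s, in which the tool goes at most 62.5 mm and 10.7 degrees, less where a joint would pass 70% of its speed; a pose out of reach is approached as far as the arm can. A call is refused whole if a number of a shift passes 0.0625 or a number of a turn 10.7, either way. A call with a gripper value outside its range is refused whole. The fingers move at their own pace and stop on an object; "newtons" is the grip in N (left out, the last holds). Time passes only in rows, so rows that do not move let the fingers close. It gives the time, the measured TCP pose, the force and the opening at its end, in the units of the state.
- get_state(): the state, without advancing time (a new reading comes with each control period).
- get_image(name): name is "scene" or "top" or "wrist"; returns (picture, depth): 420x560x3 uint8, red, green, blue; 420x560 float32, m along the optical axis (not along the pixel's ray), 0 where there is no reading.
- camera_model(name): a dict with "camera_matrix" (3x3 intrinsics, pixels), "D" ([k1, k2, p1, p2, k3] as OpenCV has them; the pictures are not rectified), "cam_to_world" (4x4, takes a point from camera to world coordinates); the wrist camera has in their place "T_tool_cam" (4x4, takes a point from camera to tool coordinates, whose origin is the TCP and whose axes are the flange's). Camera axes: x right, y up, looking along -z (the intrinsics and any distortion apply to the point x, -y, -z); pixel columns grow to the right and rows downward; lengths in m; the calibration is good to about 2 mm. A picture is of the moment at which its call begins: read the wrist's pose just before it. camera_model takes no time and is no camera call.
- sign_off(): hands the job in, once; it reports no verdict.
The state is a dict: "clock": time; "qpos": joint angles; "qd": joint speeds; "effort": joint torques, N m; "position": TCP position; "ee_rot": TCP orientation; "contact_force": force on the tool from outside, world axes, zero at the start; "moment": the same for the moment, N m; "width": finger opening in m.
Only numpy, scipy, OpenCV 4.12 (cv2) and the standard library are available. Lean on these libraries where they do the work, as an engineer would, in place of code of your own. Each camera call takes 0.05 s, during which the arm holds its last target.

## Working session

There is one attempt and no reset: what is moved stays moved. The work goes in short steps, Python scripts to look and compute and a tool call to move; the robot and the scene stay as the last step left them, time stands still between calls to the robot, and variables do not carry over. Pictures are saved under pics/ and viewed, and the job is handed in when it is done.

Besides the shell and the picture viewer there is one more tool, called after "Request:" as name(argument=value, ...) on one line, values as JSON. drive_tool: Moves the arm, as the interface text tells. Its arguments: {"type":"object","properties":{"motion":{"type":"string"},"newtons":{"type":"number"}},"required":["motion"]}

```bash
mkdir -p pics
python3 - <<'E'
from rig import *
import cv2, numpy as np
s=get_state(); print(s)
for n in ("scene","top","wrist"):
    p,d=get_image(n); cv2.imwrite(f"pics/{n}0.png",p[:,:,::-1]); np.save(f"pics/{n}0_d.npy",d)
    print(n,camera_model(n))
E
```

```text
{'clock': 0.0, 'qpos': array([ 9.88966908e-01,  2.76635195e-01,  1.50616176e+00, -3.56371282e-05,
        1.36071295e+00, -1.21034409e-01]), 'qd': array([-3.07004570e-04, -5.15560965e-04, -4.02817133e-04,  1.57694820e-03,
        6.36150889e-05, -8.52776026e-04]), 'effort': array([-1.41737044e-03, -4.16768861e+01, -2.45804429e+01, -4.58241266e-04,
        1.10271786e-02, -6.35451755e-06]), 'position': array([0.25541158, 0.51455089, 0.2304054 ]), 'ee_rot': array([-3.13640970e-04,  2.28360804e-01,  9.73576101e-01, -9.06031778e-04]), 'contact_force': array([ 0.44989542, -0.61343645,  0.45989161]), 'moment': array([-0.0377334 ,  0.0261286 ,  0.00129111]), 'width': 0.08573039138558256}
scene {'camera_matrix': array([[510.97500191,   0.        , 281.64322265],
       [  0.        , 510.97500191, 211.14205819],
       [  0.        ,   0.        ,   1.        ]]), 'D': array([0.05650994, 0.        , 0.        , 0.        , 0.        ]), 'cam_to_world': array([[ 0.74734757, -0.55995084,  0.35766838,  1.06286585],
       [ 0.66432883,  0.6392733 , -0.38729427, -0.60985567],
       [-0.0117821 
[... 536 characters left out ...]
9822524 ,  1.32529191],
       [ 0.        ,  0.        ,  0.        ,  1.        ]])}
wrist {'camera_matrix': array([[298.71424141,   0.        , 277.4567445 ],
       [  0.        , 298.71424141, 211.77679888],
       [  0.        ,   0.        ,   1.        ]]), 'D': array([-0.02538645,  0.        ,  0.        ,  0.        ,  0.        ]), 'T_tool_cam': array([[-4.20926348e-04,  9.51025563e-01,  3.09111957e-01,
         7.99760806e-02],
       [ 9.99999846e-01,  5.12353285e-04, -2.14597937e-04,
        -1.01947312e-03],
       [-3.62462650e-04,  3.09111819e-01, -9.51025632e-01,
        -1.42797015e-01],
       [ 0.00000000e+00,  0.00000000e+00,  0.00000000e+00,
         1.00000000e+00]])}
```

View pics/top0.png

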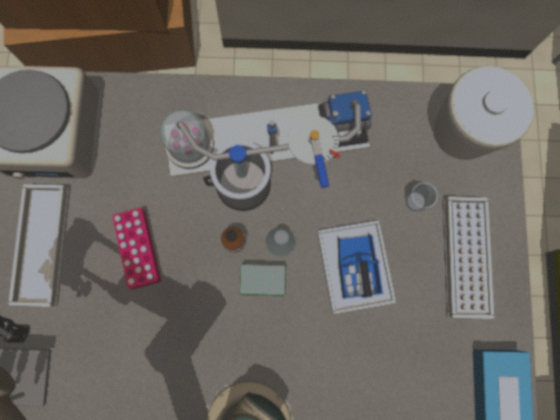

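View pics/scene0.png

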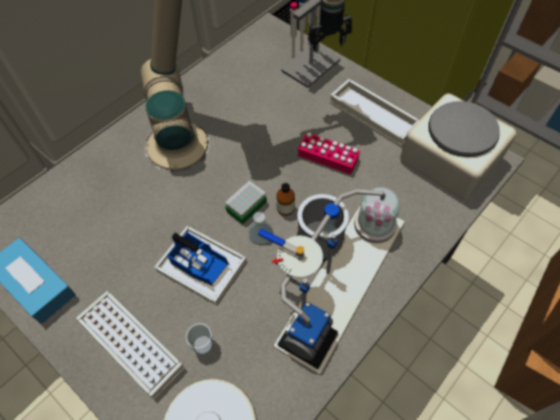

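View pics/wrist0.png

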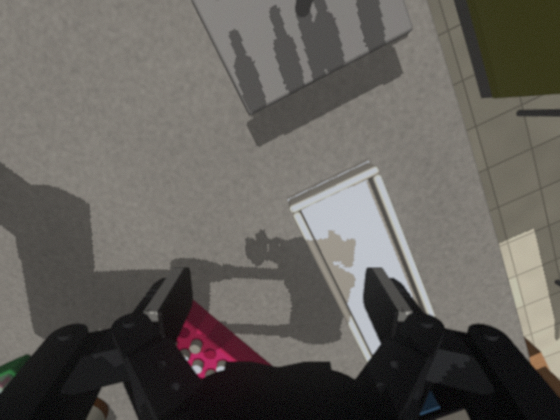

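```bash
cat > h.py <<'E'
import numpy as np, cv2
from rig import *
def ray(n,u,v,pose=None):
    c=camera_model(n);K=c["camera_matrix"];D=c["D"]
    p=cv2.undistortPoints(np.array([[[u,v]]],float),K,D)[0,0]
    d=np.array([p[0],-p[1],-1.0])
    T=c["cam_to_world"] if n!="wrist" else pose@c["T_tool_cam"]
    return T[:3,3],T[:3,:3]@d
def atz(n,u,v,z,pose=None):
    o,d=ray(n,u,v,pose); return o+d*(z-o[2])/d[2]
def dep(n,u,v,D,pose=None):
    o,d=ray(n,u,v,pose); return o+d*D[v,u]
def pose_of(s):
    from scipy.spatial.transform import Rotation as R
    w,x,y,z=s["ee_rot"];T=np.eye(4);T[:3,:3]=R.from_quat([x,y,z,w]).as_matrix();T[:3,3]=s["position"];return T
def proj(n,P,pose=None):
    c=camera_model(n);T=c["cam_to_world"] if n!="wrist" else pose@c["T_tool_cam"]
    q=np.linalg.inv(T)@np.append(P,1); q=q[:3]*[1,-1,-1]
    return cv2.projectPoints(q.reshape(1,1,3),np.zeros(3),np.zeros(3),c["camera_matrix"],c["D"])[0][0,0]
def crop(src,dst,x0,y0,x1,y1,f):
    a=cv2.imread(src)[y0:y1,x0:x1]; cv2.imwrite(dst,cv2.resize(a,None,fx=f,fy=f,interpolation=cv2.INTER_CUBIC))
E
python3 - <<'E'
from h import *
crop("pics/top0.png","pics/c1.png",310,210,405,320,6)
crop("pics/top0.png","pics/c2.png",200,80,380,215,4)
crop("pics/scene0.png","pics/c3.png",150,175,350,300,4)
E
```

```text
(no output)
```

View pics/c1.png

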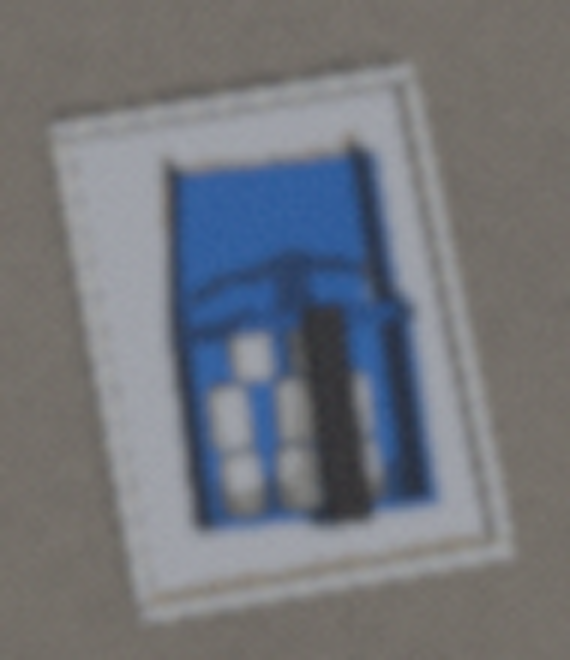

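View pics/c2.png

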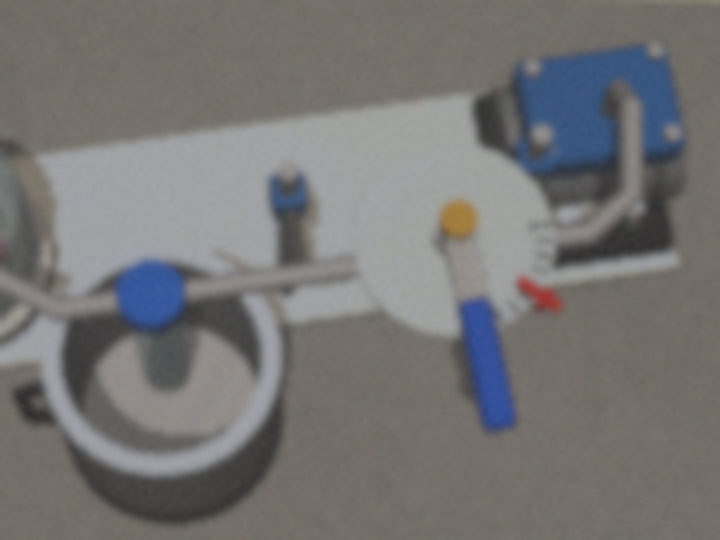

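View pics/c3.png

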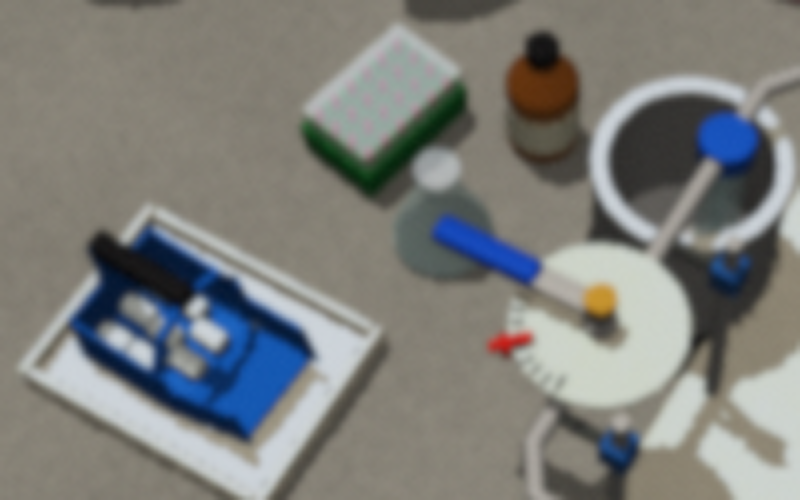

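Run:
```python
from h import *
np.set_printoptions(precision=4,suppress=True)
D=np.load("pics/top0_d.npy")
c1=lambda u,v,z:atz("top",310+(u+.5)/6-.5,210+(v+.5)/6-.5,z)
c2=lambda u,v,z:atz("top",200+(u+.5)/4-.5,80+(v+.5)/4-.5,z)
c3=lambda u,v,z:atz("scene",150+(u+.5)/4-.5,175+(v+.5)/4-.5,z)
print("tray");t=np.array([c1(*p,.026) for p in [(52,125),(410,68),(512,552),(145,615)]]);print(t,t.mean(0))
print("handle");h=np.array([c1(*p,.122) for p in [(302,308),(345,305),(372,520),(315,522)]]);print(h,h.mean(0))
print('handle scene', c3(100,240,.122),c3(190,293,.122))
print("head",c2(151,291,.208),c3(728,138,.208))
print("hub",c2(458,217,.255),c3(600,298,.255))
g=np.array([c2(*p,.255) for p in [(460,300),(487,297),(515,424),(485,431)]]);print("grip",g,g.mean(0))
print("grip scene",c3(445,230,.255),c3(535,268,.255))
print("mark",c2(560,302,.232),c2(522,283,.232),c3(490,345,.232),c3(530,340,.232))
for n,p in dict(head=(237,152),hub=(314,134),grip=(321,172),mark=(338,155),handle=(365,280),bottle=(233,238),flask=(281,237),tip=(263,280),rackR=(470,255),beaker=(423,192)).items(): print(n,dep("top",*p,D))
```

```text
tray
[[ 0.4973 -0.1697  0.026 ]
 [ 0.5274 -0.3299  0.026 ]
 [ 0.3153 -0.372   0.026 ]
 [ 0.2848 -0.2121  0.026 ]] [ 0.4062 -0.2709  0.026 ]
handle
[[ 0.4105 -0.263   0.122 ]
 [ 0.4122 -0.2806  0.122 ]
 [ 0.3259 -0.2909  0.122 ]
 [ 0.3245 -0.2678  0.122 ]] [ 0.3683 -0.2756  0.122 ]
handle scene [ 0.3329 -0.282   0.122 ] [ 0.4141 -0.2688  0.122 ]
head [0.6505 0.041  0.208 ] [0.6516 0.0423 0.208 ]
hub [ 0.6853 -0.1354  0.255 ] [ 0.6816 -0.132   0.255 ]
grip [[ 0.6361 -0.137   0.255 ]
 [ 0.6383 -0.1523  0.255 ]
 [ 0.5649 -0.1685  0.255 ]
 [ 0.5604 -0.1518  0.255 ]] [ 0.5999 -0.1524  0.255 ]
grip scene [ 0.5723 -0.161   0.255 ] [ 0.6356 -0.1432  0.255 ]
mark [ 0.6438 -0.197   0.232 ] [ 0.6546 -0.1749  0.232 ] [ 0.6428 -0.1956  0.232 ] [ 0.6599 -0.1758  0.232 ]
head [0.6506 0.0417 0.2108]
hub [ 0.6827 -0.1345  0.2614]
grip [ 0.596  -0.1518  0.2545]
mark [ 0.6449 -0.1936  0.2292]
handle [ 0.3645 -0.275   0.1225]
bottle [0.4578 0.0488 0.1268]
flask [ 0.4664 -0.069   0.1048]
tip [ 0.3609 -0.0269  0.0613]
rackR [ 0.4403 -0.5696  0.0427]
beaker [ 0.6098 -0.4533  0.0299]
```

```bash
cat > plan.py <<'E'
from h import *
from scipy.spatial.transform import Rotation as R, Slerp
def tool(yaw,lean=0,px=0,py=0,pz=0,grasp=True):
    """tool x along heading yaw; lean>0: tool z tips toward heading (back tilt). pose of TCP; if grasp, p is grasp pt"""
    M=R.from_euler('z',yaw)*R.from_euler('x',np.pi)*R.from_euler('y',0)
    # base: x->heading, y-> -left, z->down
    M=R.from_euler('z',yaw)*R.from_euler('y',-lean)*R.from_euler('x',np.pi)
    T=np.eye(4);T[:3,:3]=M.as_matrix();p=np.array([px,py,pz],float)
    T[:3,3]=p+(T[:3,2]*0.019 if grasp else 0)
    return T
def rows(T0,wps,hand):
    """wps list of (T,n)"""
    out=[];cur=T0.copy()
    for T,n in wps:
        a=R.from_matrix(cur[:3,:3]);rv=(a.inv()*R.from_matrix(T[:3,:3])).as_rotvec();p0=cur[:3,3].copy()
        for i in range(1,n+1):
            f=i/n;Tn=np.eye(4);Tn[:3,:3]=(a*R.from_rotvec(rv*f)).as_matrix();Tn[:3,3]=p0+(T[:3,3]-p0)*f
            w=np.degrees((R.from_matrix(cur[:3,:3]).inv()*R.from_matrix(Tn[:3,:3])).as_rotvec())
            t=cur[:3,:3].T@(Tn[:3,3]-cur[:3,3])
            out.append(" ".join(f"{x:.1f}" for x in w)+" "+" ".join(f"{x:.4f}" for x in t)+f" {hand}")
            cur=Tn
    for i in range(0,len(out),12): print("; ".join(out[i:i+12]).replace("-0.0 ","0 ").replace("-0.0000","0"),"\n")
def now(): return pose_of(get_state())
E
python3 - <<'E'
from plan import *
rows(now(),[(tool(.17,0,.38,-.273,.26,False),16)],100)
E
```

```text
0 0.0 9.0 -0.0289 -0.0406 -0.0018 100; 0 0.0 9.0 -0.0349 -0.0356 -0.0018 100; 0 0.0 9.0 -0.0400 -0.0297 -0.0018 100; 0 0.0 9.0 -0.0442 -0.0231 -0.0018 100; 0 0.0 9.0 -0.0472 -0.0159 -0.0018 100; 0 0.0 9.0 -0.0491 -0.0084 -0.0018 100; 0 0.0 9.0 -0.0498 -0.0006 -0.0018 100; 0 0.0 9.0 -0.0493 0.0072 -0.0018 100; 0 0.0 9.0 -0.0476 0.0148 -0.0018 100; 0 0.0 9.0 -0.0447 0.0221 -0.0018 100; 0 0.0 9.0 -0.0407 0.0288 -0.0018 100; 0 0.0 9.0 -0.0357 0.0348 -0.0018 100 

0 0.0 9.0 -0.0298 0.0400 -0.0018 100; 0 0.0 9.0 -0.0232 0.0441 -0.0018 100; 0 0.0 9.0 -0.0160 0.0472 -0.0018 100; 0 0.0 9.0 -0.0084 0.0491 -0.0018 100
```

Request:
drive_tool(motion="0 0 9 -0.029 -0.041 -0.002 100; 0 0 9 -0.035 -0.036 -0.002 100; 0 0 9 -0.040 -0.030 -0.002 100; 0 0 9 -0.044 -0.023 -0.002 100; 0 0 9 -0.047 -0.016 -0.002 100; 0 0 9 -0.049 -0.008 -0.002 100; 0 0 9 -0.050 0 -0.002 100; 0 0 9 -0.049 0.007 -0.002 100; 0 0 9 -0.048 0.015 -0.002 100; 0 0 9 -0.045 0.022 -0.002 100; 0 0 9 -0.041 0.029 -0.002 100; 0 0 9 -0.036 0.035 -0.002 100")

```text
clock: 1.65
position: [0.3339, -0.0946, 0.2546]
ee_rot: [0.002, 0.932, 0.362, 0.001]
contact_force: [1.8, -0.0, -0.0]
width: 0.0854
```

Run:
```python
from plan import *
s=get_state();print(s["clock"],s["position"],s["qpos"])
rows(now(),[(tool(.17,0,.38,-.273,.26,False),8)],100)
```

```text
1.65 [ 0.33387637 -0.09464092  0.25462282] [-4.75927050e-01 -9.85941886e-02  1.87305883e+00 -1.55265080e-03
  1.36181237e+00  3.53564745e-01]
0.0 0 4.1 -0.0108 0.0203 -0.0006 100; 0.0 0 4.1 -0.0093 0.0211 -0.0006 100; 0.0 0 4.1 -0.0078 0.0217 -0.0006 100; 0.0 0 4.1 -0.0062 0.0222 -0.0006 100; 0.0 0 4.1 -0.0046 0.0226 -0.0006 100; 0.0 0 4.1 -0.0030 0.0228 -0.0006 100; 0.0 0 4.1 -0.0014 0.0230 -0.0006 100; 0.0 0 4.1 0.0003 0.0230 -0.0007 100
```

Request:
drive_tool(motion="0 0 8.2 -0.020 0.041 -0.001 100; 0 0 8.2 -0.014 0.044 -0.001 100; 0 0 8.2 -0.008 0.045 -0.001 100; 0 0 8.2 -0.001 0.046 -0.001 100; 0 0 0 0 0 0 100; 0 0 0 0 0 0 100")

```text
clock: 2.4
position: [0.3837, -0.28, 0.2582]
ee_rot: [0.001, 0.997, 0.071, 0.002]
contact_force: [-0.7, 0.3, 0.8]
width: 0.0859
```

Run:
```python
from plan import *
s=get_state();print(s["clock"],s["position"],s["qpos"])
P=now(); p,d=get_image("wrist"); cv2.imwrite("pics/w1.png",p[:,:,::-1]); np.save("pics/w1_d.npy",d); np.save("pics/w1_p.npy",P)
```

```text
2.4 [ 0.38368266 -0.27998056  0.25817365] [-7.77971801e-01  1.06336563e-01  1.65802019e+00  1.23497868e-03
  1.37350396e+00  6.50399658e-01]
```

View pics/w1.png

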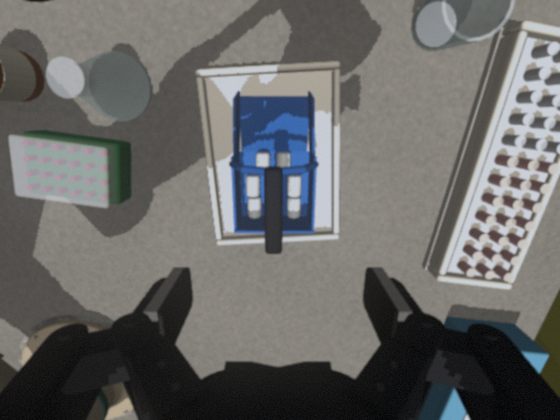

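Run:
```python
from h import *
crop("pics/w1.png","pics/w1c.png",190,55,350,260,3.9 if 0 else 3)
```

```text
(no output)
```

View pics/w1c.png

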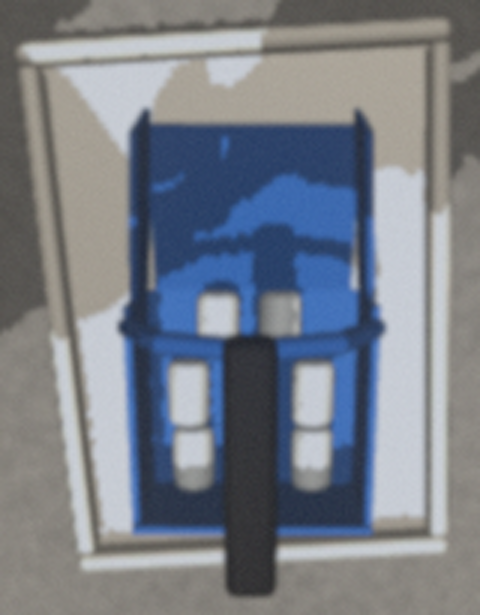

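Run:
```python
from plan import *
np.set_printoptions(precision=4,suppress=True)
P=np.load("pics/w1_p.npy");D=np.load("pics/w1_d.npy")
f=lambda u,v,z:atz("wrist",190+(u+.5)/3-.5,55+(v+.5)/3-.5,z,P)
for q in [(225,342),(277,342),(227,592),(275,592)]: print("bar",f(*q,.122))
for q in [(150,125),(358,125),(120,328),(384,328)]: print("lip",f(*q,.029 if q[1]<200 else .1))
for q in [(18,50),(450,25),(446,548),(82,567)]: print("tray",f(*q,.026))
print(dep("wrist",273,200,D,P),dep("wrist",273,215,D,P))
e=f(251,342,.122);b=f(251,592,.122);print(np.linalg.norm(e-b),np.arctan2(*(e-b)[[1,0]]))
print("lipmid",f(254,125,.029))
```

```text
bar [ 0.4123 -0.2644  0.122 ]
bar [ 0.4145 -0.2805  0.122 ]
bar [ 0.3272 -0.2761  0.122 ]
bar [ 0.3295 -0.2924  0.122 ]
lip [ 0.4764 -0.223   0.029 ]
lip [ 0.4879 -0.3032  0.029 ]
lip [ 0.4082 -0.2285  0.1   ]
lip [ 0.4207 -0.3164  0.1   ]
tray [ 0.4966 -0.1694  0.026 ]
tray [ 0.5286 -0.3321  0.026 ]
tray [ 0.317  -0.3739  0.026 ]
tray [ 0.2845 -0.2115  0.026 ]
[ 0.3835 -0.2763  0.1232] [ 0.3679 -0.2784  0.1217]
0.08583923755840454 0.13754880054943777
lipmid [ 0.4821 -0.2631  0.029 ]
```

Run:
```python
from plan import *
L=np.radians(35)
G=tool(.14,L,.374,-.2775,.113)
A=G.copy();A[:3,3]-=G[:3,2]*.09
rows(now(),[(A,6),(G,5)],60)
```

```text
0.0 5.8 0.0 -0.0084 -0.0007 0.0145 60; 0.0 5.8 0.0 -0.0098 -0.0007 0.0136 60; 0.0 5.8 0.0 -0.0111 -0.0007 0.0125 60; 0.0 5.8 0.0 -0.0123 -0.0007 0.0113 60; 0.0 5.8 0.0 -0.0134 -0.0007 0.0100 60; 0.0 5.8 0.0 -0.0144 -0.0007 0.0086 60; 0.0 0 0.0 0.0000 0.0000 0.0180 60; 0 0 0.0 0 0 0.0180 60; 0.0 0 0.0 0.0000 0.0000 0.0180 60; 0 0 0.0 0 0 0.0180 60; 0.0 0 0.0 0.0000 0.0000 0.0180 60
```

Request:
drive_tool(motion="0 5.8 0 -0.008 -0.001 0.014 60; 0 5.8 0 -0.010 -0.001 0.014 60; 0 5.8 0 -0.011 -0.001 0.012 60; 0 5.8 0 -0.012 -0.001 0.011 60; 0 5.8 0 -0.013 -0.001 0.010 60; 0 5.8 0 -0.014 -0.001 0.009 60; 0 0 0 0 0 0 60; 0 0 0 0 0 0 60")

```text
clock: 3.45
position: [0.337, -0.2719, 0.1726]
ee_rot: [-0.018, 0.948, 0.076, 0.309]
contact_force: [-0.6, 0.0, 0.9]
width: 0.0516
```

Run:
```python
from plan import *
L=np.radians(35)
s=get_state();print(s["clock"],s["position"],s["qpos"],s["contact_force"])
G=tool(.14,L,.374,-.2775,.113)
rows(now(),[(G,6)],60)
p,d=get_image("wrist"); cv2.imwrite("pics/w2.png",p[:,:,::-1])
```

```text
3.45 [ 0.33696525 -0.27190758  0.17256297] [-1.39472068  0.0263159   2.18235786  0.74702119  1.04917647 -0.40829394] [-0.5752589   0.04430278  0.90271705]
0.0 -0.2 0.2 -0.0011 0.0018 0.0147 60; 0.0 -0.2 0.2 -0.0011 0.0018 0.0147 60; 0.0 -0.2 0.2 -0.0010 0.0018 0.0147 60; 0.0 -0.2 0.2 -0.0010 0.0018 0.0147 60; 0.0 -0.2 0.2 -0.0009 0.0018 0.0147 60; 0.0 -0.2 0.2 -0.0008 0.0018 0.0147 60
```

View pics/w2.png

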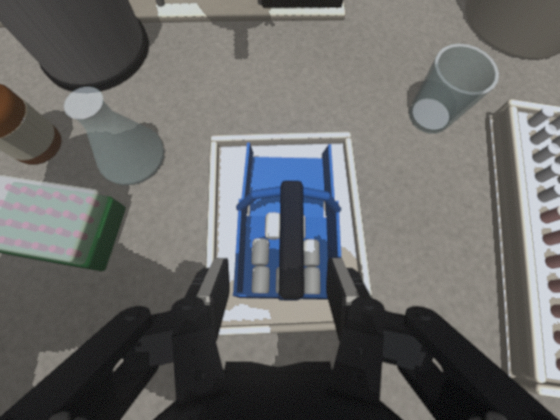

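Request:
drive_tool(motion="0 0 0 -0.002 0.004 0.018 60; 0 0 0.4 -0.002 0.003 0.018 60; 0 0 0.4 -0.001 0.002 0.018 60; 0 0 0 -0.001 0.002 0.018 60; 0 0 0 0 0 0.016 60; 0 0 0 0 0 0 60")

```text
clock: 4.25
position: [0.3951, -0.2769, 0.1029]
ee_rot: [-0.015, 0.947, 0.082, 0.31]
contact_force: [-0.4, -0.2, 0.3]
width: 0.0513
```

Run:
```python
from plan import *
L=np.radians(35)
s=get_state();print(s["clock"],s["position"],s["qpos"],s["contact_force"])
G=tool(.14,L,.374,-.2775,.113)
rows(now(),[(G,1)],60)
p,d=get_image("wrist"); cv2.imwrite("pics/w3.png",p[:,:,::-1])
p,d=get_image("scene"); cv2.imwrite("pics/s3.png",p[:,:,::-1])
crop("pics/s3.png","pics/s3c.png",120,190,290,310,4)
```

```text
4.25 [ 0.3951342  -0.27694162  0.1029443 ] [-1.22931905  0.18971424  2.23780488  0.92219114  0.80893503 -0.52152314] [-0.42676577 -0.22338857  0.31874857]
0.2 -1.1 1.9 -0.0113 -0.0028 -0.0015 60
```

View pics/w3.png

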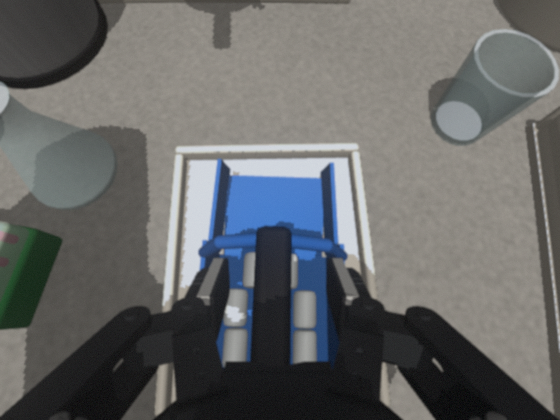

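View pics/s3c.png

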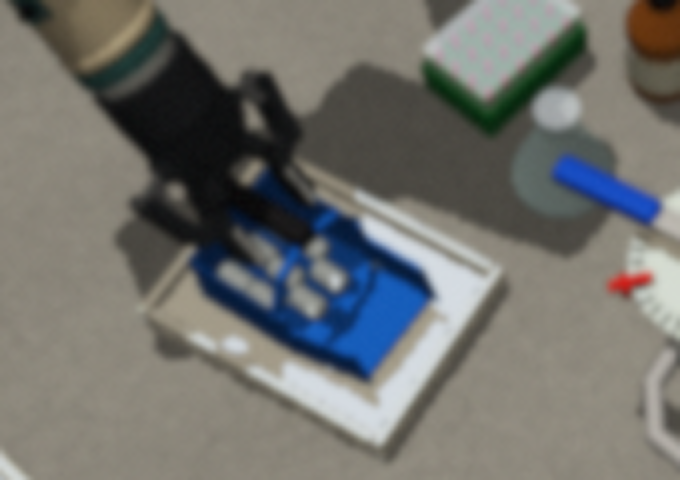

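Request:
drive_tool(motion="0 -0.6 1.0 -0.007 -0.002 -0.001 60; 0 -0.4 0.8 -0.004 -0.001 0 60; 0 0 0 0 0 0 60")

```text
clock: 4.72
position: [0.3843, -0.2772, 0.0991]
ee_rot: [-0.016, 0.951, 0.066, 0.301]
contact_force: [-1.0, 1.2, -0.4]
width: 0.0512
```

Run:
```python
from plan import *
L=np.radians(35)
G=tool(.14,L,.374,-.2775,.113)
rows(now(),[(G,1)],60)
```

```text
0.5 -0.1 0.1 -0.0004 -0.0011 0.0017 60
```

Request:
drive_tool(motion="0 0 0 0 -0.001 0.002 20; 0 0 0 0 0 0 10; 0 0 0 0 0 0 10; 0 0 0 0 0 0 10; 0 0 0 0 0 0 10; 0 0 0 0 0 0 10", newtons=80)

```text
clock: 5.48
position: [0.3852, -0.2762, 0.0976]
ee_rot: [-0.016, 0.951, 0.065, 0.301]
contact_force: [0.3, 0.9, 0.5]
width: 0.0168
```

Run:
```python
from plan import *
s=get_state();print(s["clock"],s["position"],s["width"],s["contact_force"],s["moment"])
L=np.radians(35)
G=tool(.14,L,.374,-.2775,.113)
rows(now(),[(G,1)],60)
```

```text
5.475 [ 0.38516417 -0.27618568  0.09760537] 0.016841527761290335 [0.31803229 0.85597082 0.51803755] [0.07321324 0.23433347 0.04377202]
0.6 -0.1 0.0 -0.0004 -0.0003 -0.0001 60
```

```bash
cat >> plan.py <<'E'
LEAN=np.radians(35);DEW=np.array([.6264,.0370]);LY=.19
def scoop(yaw,dip,x,y,z):
    """handle point xyz, dip rad"""
    M=R.from_euler('z',yaw)*R.from_euler('y',dip)
    g=np.array([x,y,z])+M.as_matrix()[:,0]*.004
    T=tool(yaw,LEAN-dip,*g);return T
def scoop_lip(yaw,dip,lx,ly,z):
    """lip in line coords relative to dewar mouth, z world"""
    M=(R.from_euler('z',yaw)*R.from_euler('y',dip)).as_matrix()
    c,s=np.cos(LY),np.sin(LY)
    l=np.array([DEW[0]+c*lx-s*ly,DEW[1]+s*lx+c*ly,z])
    h=l-M@np.array([.114,0,-.084]);return scoop(yaw,dip,*h)
E
python3 - <<'E'
from plan import *
d=np.radians(-5)
rows(now(),[(scoop(.14,d,.370,-.278,.30),8),(scoop(.16,d,.40,-.12,.31),8),(scoop_lip(.19,d,-.03,0,.225),8)],10)
E
```

```text
0.1 0.6 0.0 0.0136 0.0002 -0.0192 10; 0.1 0.6 0.0 0.0138 0.0001 -0.0190 10; 0.1 0.6 0.0 0.0140 0.0001 -0.0189 10; 0.1 0.6 0.0 0.0142 0.0001 -0.0187 10; 0.1 0.6 0.0 0.0144 0.0001 -0.0186 10; 0.1 0.6 0.0 0.0146 0.0000 -0.0184 10; 0.1 0.6 0.0 0.0148 0.0000 -0.0183 10; 0.1 0.6 0.0 0.0150 0 -0.0181 10; 0.1 0 -0.1 0.0058 -0.0191 0.0032 10; 0.1 0.0 -0.1 0.0058 -0.0191 0.0032 10; 0.1 0 -0.1 0.0058 -0.0190 0.0033 10; 0.1 0 -0.1 0.0059 -0.0190 0.0033 10 

0.1 0.0 -0.1 0.0059 -0.0190 0.0033 10; 0.1 0 -0.1 0.0059 -0.0190 0.0034 10; 0.1 0.0 -0.1 0.0060 -0.0190 0.0034 10; 0.1 0.0 -0.1 0.0060 -0.0190 0.0034 10; 0.1 0.0 -0.2 0.0085 -0.0144 0.0089 10; 0.1 0.0 -0.2 0.0085 -0.0143 0.0090 10; 0.1 0 -0.2 0.0085 -0.0143 0.0090 10; 0.1 0.0 -0.2 0.0086 -0.0142 0.0090 10; 0.1 0 -0.2 0.0086 -0.0142 0.0091 10; 0.1 0.0 -0.2 0.0087 -0.0141 0.0091 10; 0.1 0.0 -0.2 0.0087 -0.0141 0.0091 10; 0.1 0.0 -0.2 0.0087 -0.0140 0.0092 10
```

Request:
drive_tool(motion="0 0.6 0 0.007 0 -0.010 10; 0 0.6 0 0.014 0 -0.019 10; 0 0.6 0 0.014 0 -0.019 10; 0 0.6 0 0.014 0 -0.019 10; 0 0.6 0 0.014 0 -0.019 10; 0 0.6 0 0.014 0 -0.018 10; 0 0.6 0 0.015 0 -0.018 10; 0 0.6 0 0.012 0 -0.014 10; 0 0 0 0.008 0 -0.010 10; 0 0 0 0 0 0 10")

```text
clock: 6.72
position: [0.3808, -0.271, 0.2876]
ee_rot: [-0.021, 0.939, 0.066, 0.337]
contact_force: [-0.1, 0.4, -3.0]
width: 0.0168
```

Run:
```python
from plan import *
s=get_state();print(s["clock"],s["position"],s["qpos"],s["width"],s["contact_force"],s["moment"])
p,dd=get_image("wrist"); cv2.imwrite("pics/w4.png",p[:,:,::-1])
d=np.radians(-5)
rows(now(),[(scoop(.16,d,.40,-.12,.31),6),(scoop_lip(.19,d,-.03,0,.225),6)],10)
```

```text
6.725 [ 0.38077834 -0.27100444  0.28755762] [-1.31410444 -0.07609015  1.9830486   0.73241867  1.23477007 -0.13487088] 0.0168387812415416 [-0.13357513  0.40120045 -2.95058944] [-0.09583348  0.52591452  0.03304925]
0.2 0.1 -0.1 0.0082 -0.0245 0.0047 10; 0.2 0.1 -0.1 0.0083 -0.0244 0.0048 10; 0.2 0.1 -0.1 0.0083 -0.0244 0.0049 10; 0.2 0.1 -0.1 0.0084 -0.0244 0.0050 10; 0.2 0.1 -0.1 0.0084 -0.0243 0.0050 10; 0.2 0.1 -0.1 0.0085 -0.0243 0.0051 10; 0.2 0 -0.2 0.0113 -0.0191 0.0119 10; 0.2 0.0 -0.2 0.0113 -0.0191 0.0120 10; 0.2 0 -0.2 0.0114 -0.0190 0.0120 10; 0.2 0 -0.2 0.0115 -0.0189 0.0121 10; 0.2 0.0 -0.2 0.0116 -0.0188 0.0121 10; 0.2 0.0 -0.2 0.0116 -0.0187 0.0122 10
```

View pics/w4.png

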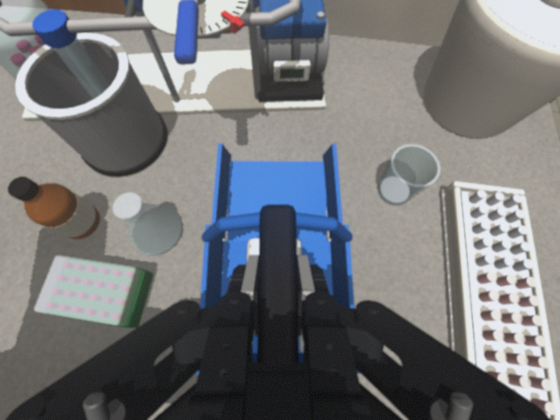

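Request:
drive_tool(motion="0.2 0 0 0.005 -0.012 0.003 10; 0.2 0 0 0.008 -0.024 0.005 10; 0.2 0 0 0.008 -0.024 0.005 10; 0.2 0 0 0.008 -0.024 0.005 10; 0.2 0 0 0.008 -0.024 0.005 10; 0.2 0 0 0.008 -0.024 0.005 10; 0.2 0 0 0.010 -0.022 0.008 10; 0.2 0 0 0.011 -0.019 0.012 10; 0.2 0 0 0.011 -0.019 0.012 10; 0.2 0 0 0.012 -0.019 0.012 10; 0.2 0 0 0.008 -0.012 0.008 10; 0 0 0 0 0 0 10")

```text
clock: 8.28
position: [0.4657, -0.0055, 0.278]
ee_rot: [-0.057, 0.94, 0.072, 0.328]
contact_force: [-1.0, 0.3, -2.2]
width: 0.0168
```

Run:
```python
from plan import *
s=get_state();print(s["clock"],s["position"],s["qpos"],s["width"],s["contact_force"],s["moment"])
p,dd=get_image("wrist"); cv2.imwrite("pics/w5.png",p[:,:,::-1])
p,dd=get_image("scene"); cv2.imwrite("pics/s5.png",p[:,:,::-1])
d=np.radians(-5)
rows(now(),[(scoop_lip(.19,d,-.03,0,.225),4)],10)
```

```text
8.275 [ 0.4656746  -0.00546278  0.27803449] [-0.52644249 -0.22296855  2.11173789  0.63162654  0.83719524  0.5591103 ] 0.016758758295112225 [-1.04749877  0.26516637 -2.18548711] [-0.15698963  0.63322815 -0.00841857]
-0.5 0.3 -0.7 0.0069 -0.0034 0.0038 10; -0.5 0.3 -0.7 0.0070 -0.0034 0.0038 10; -0.5 0.3 -0.7 0.0070 -0.0033 0.0038 10; -0.5 0.3 -0.7 0.0070 -0.0033 0.0038 10
```

View pics/w5.png

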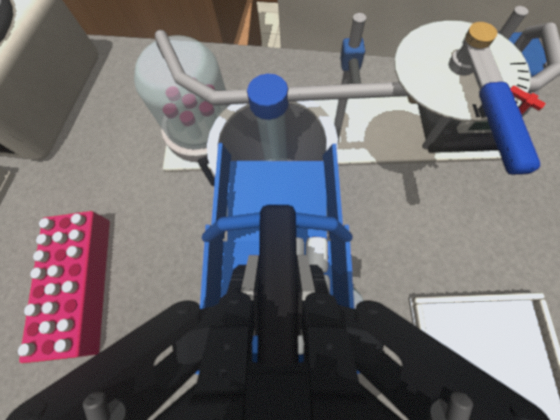

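View pics/s5.png

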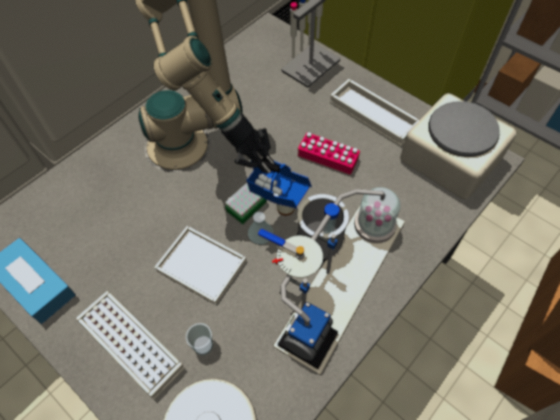

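Run:
```python
from plan import *
np.set_printoptions(precision=4,suppress=True)
P=now()
crop("pics/w5.png","pics/w5c.png",380,10,560,180,4)
crop("pics/w5.png","pics/w5d.png",190,60,360,200,4)
print("head",atz("wrist",268,83,.208,P))
```

```text
head [0.6575 0.0396 0.208 ]
```

View pics/w5c.png

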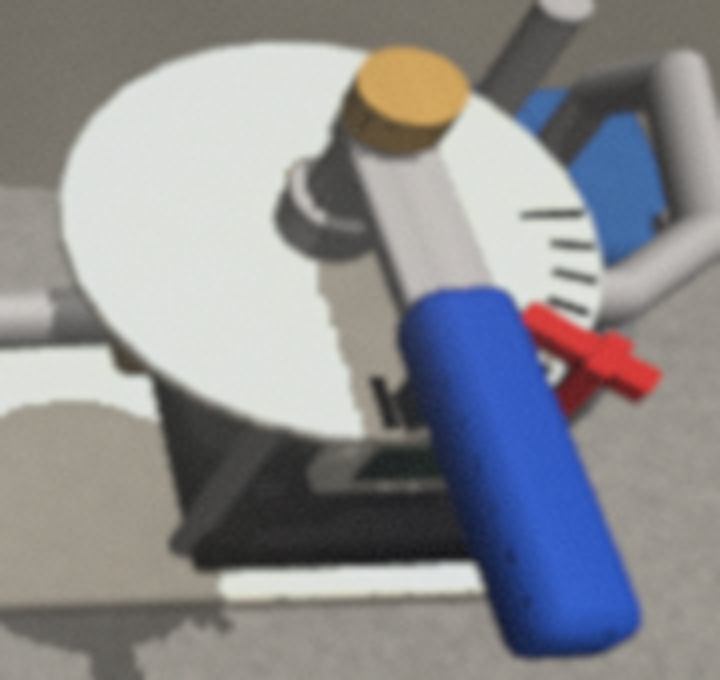

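View pics/w5d.png

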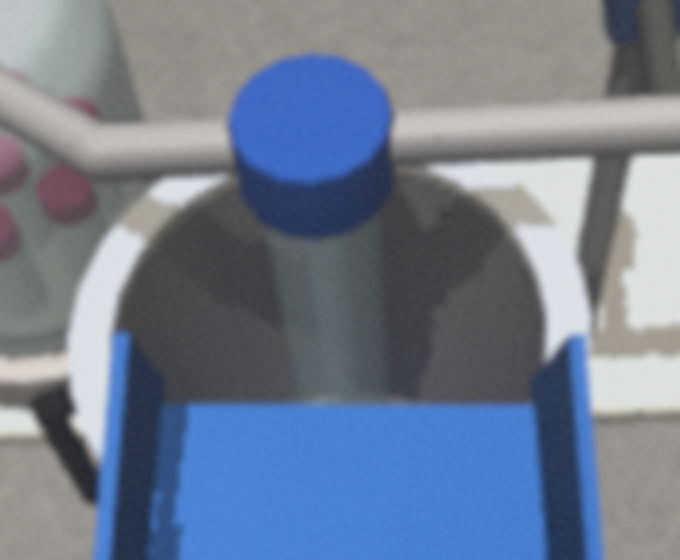

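Run:
```python
from plan import *
print(atz("wrist",267.4,89,.208,now()))
r=np.radians
rows(now(),[(scoop_lip(.19,r(0),-.03,0,.20),4),(scoop_lip(.19,r(18),-.03,0,.172),6)],10)
```

```text
[0.64991222 0.03879121 0.208     ]
-0.5 -0.9 -0.7 0.0055 -0.0032 0.0078 10; -0.5 -0.9 -0.7 0.0057 -0.0032 0.0077 10; -0.5 -0.9 -0.7 0.0058 -0.0032 0.0076 10; -0.5 -0.9 -0.7 0.0060 -0.0032 0.0075 10; 0 -3.0 0 0.0035 0.0000 0.0026 10; 0.0 -3.0 0 0.0036 0 0.0024 10; 0.0 -3.0 0.0 0.0037 0.0000 0.0022 10; 0.0 -3.0 0 0.0038 0.0000 0.0020 10; 0 -3.0 0 0.0039 0 0.0018 10; 0 -3.0 0 0.0040 0.0000 0.0016 10
```

Request:
drive_tool(motion="-0.5 -0.9 -0.7 0.006 -0.003 0.008 10; -0.5 -0.9 -0.7 0.006 -0.003 0.008 10; -0.5 -0.9 -0.7 0.006 -0.003 0.008 10; -0.5 -0.9 -0.7 0.006 -0.003 0.008 10; 0 -3 0 0.004 0 0.003 10; 0 -3 0 0.004 0 0.002 10; 0 -3 0 0.004 0 0.002 10; 0 -3 0 0.004 0 0.002 10; 0 0 0 0 0 0 10")

```text
clock: 9.5
position: [0.5164, 0.0097, 0.2641]
ee_rot: [-0.02, 0.978, 0.085, 0.192]
contact_force: [0.5, 0.4, -2.3]
width: 0.0169
```

Run:
```python
from plan import *
s=get_state();print(s["clock"],s["position"],s["qpos"],s["width"],s["contact_force"],s["moment"])
p,dd=get_image("wrist"); cv2.imwrite("pics/w6.png",p[:,:,::-1])
r=np.radians
rows(now(),[(scoop_lip(.19,r(20),-.032,0,.168),2),(scoop_lip(.19,r(40),-.032,0,.165),4),(scoop_lip(.19,r(63),-.032,0,.162),5)],10)
```

```text
9.5 [0.51641975 0.00968137 0.26410216] [-0.22653151 -0.02745556  1.85360415  0.18794672  0.96594412  1.09145997] 0.016944589850324522 [ 0.52842293  0.37685291 -2.25116875] [-0.08108287  0.31072475 -0.05642604]
-0.1 -3.6 -0.5 0.0062 -0.0030 0.0011 10; -0.1 -3.6 -0.5 0.0063 -0.0029 0.0007 10; 0.0 -5.0 0 0.0101 0 -0.0012 10; 0 -5.0 0.0 0.0100 0 -0.0020 10; 0.0 -5.0 0 0.0097 0.0000 -0.0029 10; 0.0 -5.0 0 0.0094 0 -0.0037 10; 0.0 -4.6 0.0 0.0095 0 -0.0009 10; 0 -4.6 0 0.0094 0.0000 -0.0016 10; 0.0 -4.6 0.0 0.0093 0 -0.0024 10; 0.0 -4.6 0 0.0091 0.0000 -0.0031 10; 0.0 -4.6 0.0 0.0088 0 -0.0039 10
```

View pics/w6.png

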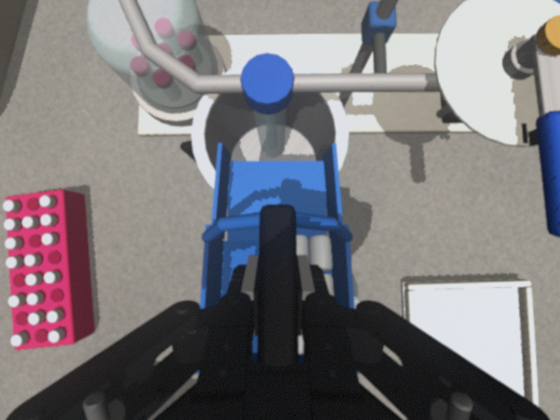

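Request:
drive_tool(motion="0 -3.6 -0.5 0.006 -0.003 0.001 10; 0 -3.6 -0.5 0.006 -0.003 0.001 10; 0 -5 0 0.010 0 -0.001 10; 0 -5 0 0.010 0 -0.002 10; 0 -5 0 0.010 0 -0.003 10; 0 -5 0 0.009 0 -0.004 10; 0 0 0 0 0 0 10")

```text
clock: 10.42
position: [0.558, 0.0226, 0.2784]
ee_rot: [-0.0, 0.995, 0.092, -0.05]
contact_force: [-1.4, 0.7, -1.6]
width: 0.0171
```

Run:
```python
from plan import *
s=get_state();print(s["clock"],s["position"],s["qpos"],s["width"],s["contact_force"],s["moment"])
p,dd=get_image("wrist"); cv2.imwrite("pics/w7.png",p[:,:,::-1])
p,dd=get_image("scene"); cv2.imwrite("pics/s7.png",p[:,:,::-1]);crop("pics/s7.png","pics/s7c.png",210,130,400,280,4)
r=np.radians
rows(now(),[(scoop_lip(.19,r(63),-.032,0,.162),5)],10)
```

```text
10.425 [0.55796049 0.02263366 0.27844792] [-0.07345384  0.28561123  1.37973532 -0.01613224  1.57556035  1.31391442] 0.01712757128647685 [-1.44924939  0.66366218 -1.57104071] [ 3.91740214e-02 -7.84902908e-02  1.21651347e-05]
-0.1 -4.4 0 0.0111 -0.0003 -0.0016 10; -0.1 -4.4 0 0.0110 -0.0003 -0.0024 10; -0.1 -4.4 0 0.0107 -0.0002 -0.0033 10; -0.1 -4.4 0 0.0105 -0.0002 -0.0041 10; -0.1 -4.4 0 0.0101 -0.0002 -0.0049 10
```

View pics/w7.png

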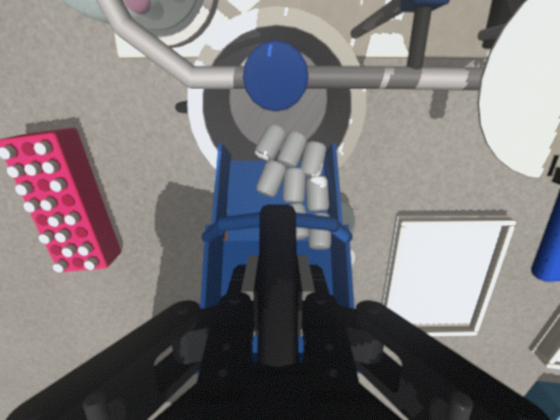

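View pics/s7c.png

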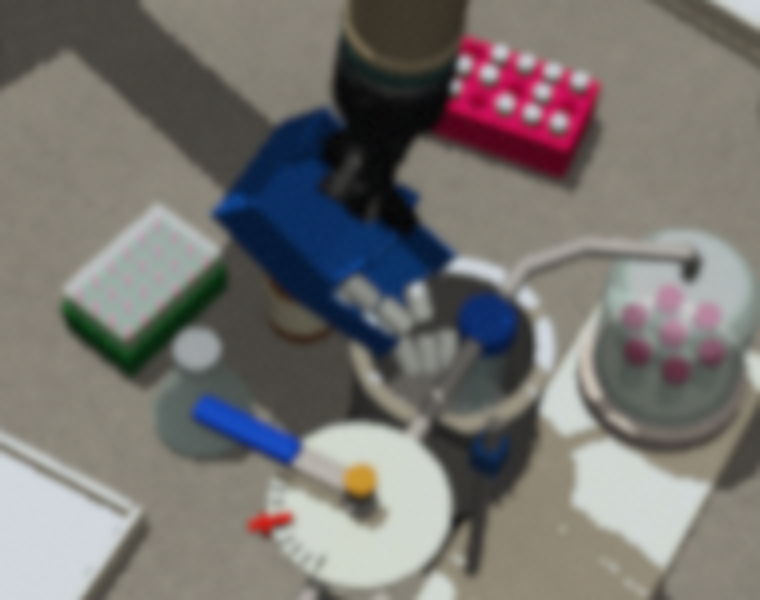

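Request:
drive_tool(motion="0 -4.4 0 0.011 0 -0.002 10; 0 -4.4 0 0.011 0 -0.003 10; 0 -4.4 0 0.011 0 -0.004 10; 0 -4.4 0 0.010 0 -0.004 10; 0 -3.5 0 0.008 0 -0.004 10; 0 0 0 0 0 0 10; 0 0 0 0 0 0 10")

```text
clock: 11.4
position: [0.6013, 0.0296, 0.289]
ee_rot: [0.015, 0.969, 0.089, -0.23]
contact_force: [-0.5, -0.1, -0.5]
width: 0.0171
```

Run:
```python
from plan import *
s=get_state();print(s["clock"],s["position"],s["qpos"],s["width"],s["contact_force"],s["moment"])
p,dd=get_image("wrist"); cv2.imwrite("pics/w8.png",p[:,:,::-1])
p,dd=get_image("scene"); cv2.imwrite("pics/s8.png",p[:,:,::-1]);crop("pics/s8.png","pics/s8c.png",210,130,400,280,4)
r=np.radians
rows(now(),[(scoop_lip(.19,r(63),-.032,0,.162),5)],10)
```

```text
11.4 [0.60129592 0.02961452 0.28901494] [-0.01873277  0.5696329   0.98209664 -0.08821035  2.04774521  1.34731153] 0.017074808425090918 [-0.5446214  -0.09612529 -0.51814165] [ 0.05396592 -0.39764912  0.02324931]
-0.2 -0.3 0 0.0025 -0.0005 0.0005 10; -0.2 -0.3 0 0.0025 -0.0005 0.0005 10; -0.2 -0.3 0 0.0025 -0.0005 0.0005 10; -0.2 -0.3 0 0.0025 -0.0005 0.0005 10; -0.2 -0.3 0 0.0025 -0.0005 0.0004 10
```

View pics/w8.png

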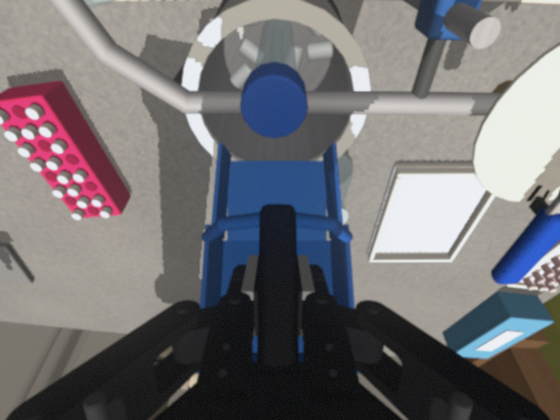

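View pics/s8c.png

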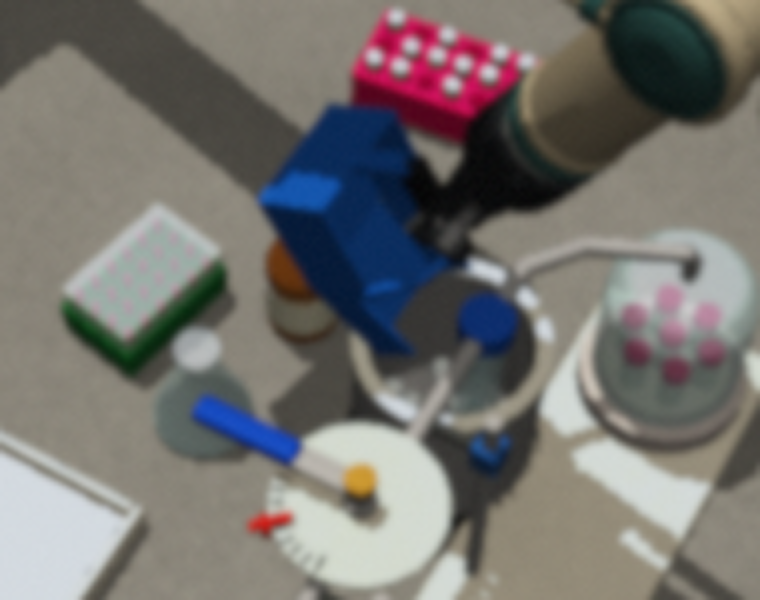

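Request:
drive_tool(motion="0 -1 0 0.004 0 -0.003 10; 0 -1.5 0 0.005 0 -0.003 10; 0 -1.5 0 0.003 0 0 10; 0 0 0 0 0 0 10; 0 0 0 0 0 0 10")

```text
clock: 12.12
position: [0.614, 0.032, 0.2912]
ee_rot: [0.018, 0.96, 0.088, -0.264]
contact_force: [0.1, -0.1, -2.4]
width: 0.0168
```

Run:
```python
from plan import *
s=get_state();print(s["clock"],s["position"],s["qpos"],s["width"],s["contact_force"],s["moment"])
p,dd=get_image("wrist"); cv2.imwrite("pics/w9.png",p[:,:,::-1]); crop("pics/w9.png","pics/w9c.png",170,0,390,210,3.5)
p,dd=get_image("top"); cv2.imwrite("pics/t9.png",p[:,:,::-1]);crop("pics/t9.png","pics/t9c.png",180,100,310,220,5)
```

```text
12.125 [0.61397458 0.0319839  0.29121401] [-0.00961399  0.63427612  0.88639338 -0.10329304  2.14700709  1.34556321] 0.016765157614983112 [ 0.14634394 -0.11052184 -2.40855676] [ 0.03630252 -0.46642089 -0.01196493]
```

View pics/w9c.png

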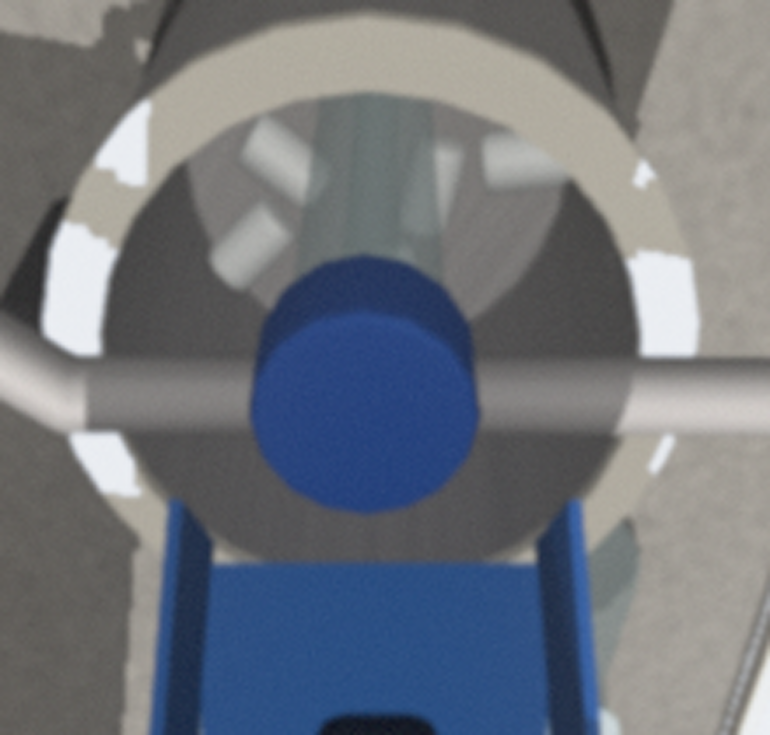

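View pics/t9c.png

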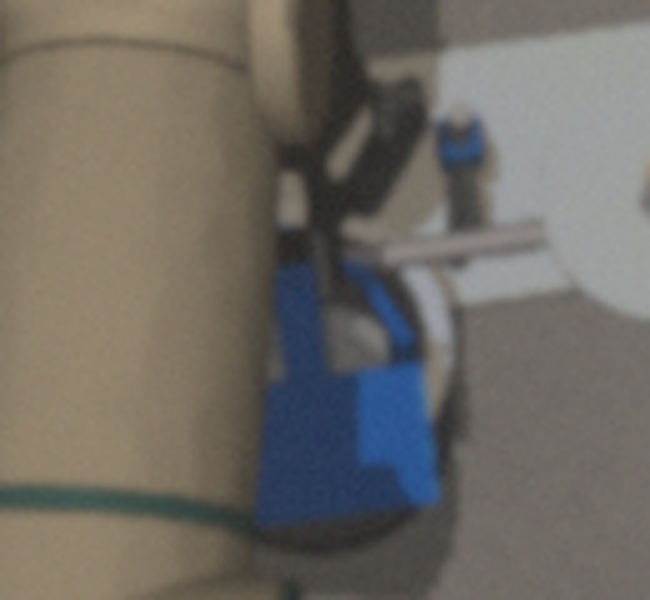

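Run:
```python
from plan import *
r=np.radians
rows(now(),[(scoop_lip(.19,r(60),-.032,0,.19),3),(scoop_lip(.19,r(0),-.045,0,.215),8),(scoop(.16,0,.40,-.10,.31),5)],10)
```

```text
-0.3 1.9 -0.1 -0.0058 -0.0009 -0.0039 10; -0.3 1.9 -0.1 -0.0057 -0.0009 -0.0040 10; -0.3 1.9 -0.1 -0.0055 -0.0009 -0.0042 10; 0.0 7.5 0.0 -0.0124 0 0.0094 10; 0.0 7.5 0.0 -0.0135 0.0000 0.0078 10; 0 7.5 0.0 -0.0144 0.0000 0.0059 10; 0 7.5 0.0 -0.0151 0 0.0040 10; 0.0 7.5 0.0 -0.0155 0 0.0020 10; 0.0 7.5 0.0 -0.0156 0.0000 0 10; 0 7.5 0.0 -0.0154 0 -0.0021 10; 0 7.5 0.0 -0.0150 0 -0.0041 10; -0.2 0 0.3 -0.0134 0.0184 -0.0120 10 

-0.2 0 0.3 -0.0133 0.0186 -0.0120 10; -0.2 0.0 0.3 -0.0132 0.0187 -0.0119 10; -0.2 0 0.3 -0.0131 0.0188 -0.0118 10; -0.2 0 0.3 -0.0130 0.0189 -0.0118 10
```

Request:
drive_tool(motion="0 1.9 0 -0.006 0 -0.008 10; 0 1.9 0 -0.006 0 -0.008 10; 0 1.9 0 -0.006 0 -0.006 10; 0 7.5 0 -0.012 0 0.008 10; 0 7.5 0 -0.014 0 0.006 10; 0 7.5 0 -0.014 0 0.005 10; 0 7.5 0 -0.015 0 0.004 10; 0 7.5 0 -0.016 0 0.002 10; 0 7.5 0 -0.016 0 0 10; 0 7.5 0 -0.015 0 -0.002 10; 0 7.5 0 -0.015 0 -0.004 10; 0 0 0 0 0 0 10")

```text
clock: 13.72
position: [0.4759, 0.0115, 0.2998]
ee_rot: [-0.031, 0.942, 0.084, 0.324]
contact_force: [1.0, -0.4, -0.7]
width: 0.0169
```

Run:
```python
from plan import *
s=get_state();print(s["clock"],s["position"],s["qpos"],s["width"],s["contact_force"],s["moment"])
p,dd=get_image("wrist"); cv2.imwrite("pics/w10.png",p[:,:,::-1])
p,dd=get_image("top"); cv2.imwrite("pics/t10.png",p[:,:,::-1]);crop("pics/t10.png","pics/t10c.png",180,100,310,220,5)
rows(now(),[(scoop(.16,0,.40,-.12,.31),6),(scoop(.14,0,.370,-.278,.25),6)],10)
```

```text
13.725 [0.47590714 0.01147194 0.29983739] [-0.38739979 -0.23335972  2.05267526  0.48034093  0.80160059  0.76017092] 0.016901742894926516 [ 1.03054277 -0.4427404  -0.69164564] [-0.08546235  0.47606478  0.03782285]
-0.1 -0.6 0.2 -0.0127 0.0189 -0.0078 10; -0.1 -0.6 0.2 -0.0128 0.0189 -0.0076 10; -0.1 -0.6 0.2 -0.0128 0.0190 -0.0074 10; -0.1 -0.6 0.2 -0.0128 0.0190 -0.0073 10; -0.1 -0.6 0.2 -0.0128 0.0191 -0.0071 10; -0.1 -0.6 0.2 -0.0128 0.0191 -0.0070 10; -0.1 0.0 0.2 -0.0132 0.0253 0.0030 10; -0.1 0 0.2 -0.0131 0.0253 0.0030 10; -0.1 0.0 0.2 -0.0131 0.0253 0.0031 10; -0.1 0.0 0.2 -0.0130 0.0253 0.0031 10; -0.1 0 0.2 -0.0129 0.0254 0.0031 10; -0.1 0 0.2 -0.0129 0.0254 0.0032 10
```

View pics/w10.png

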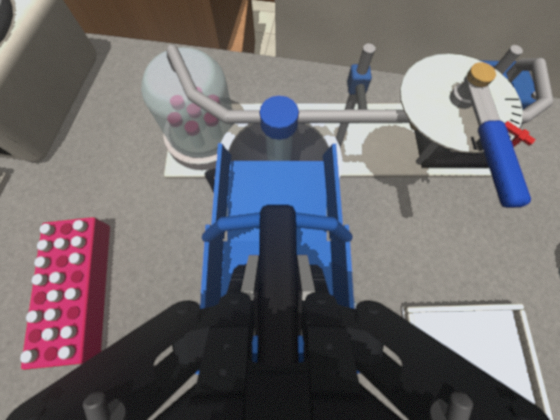

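View pics/t10c.png

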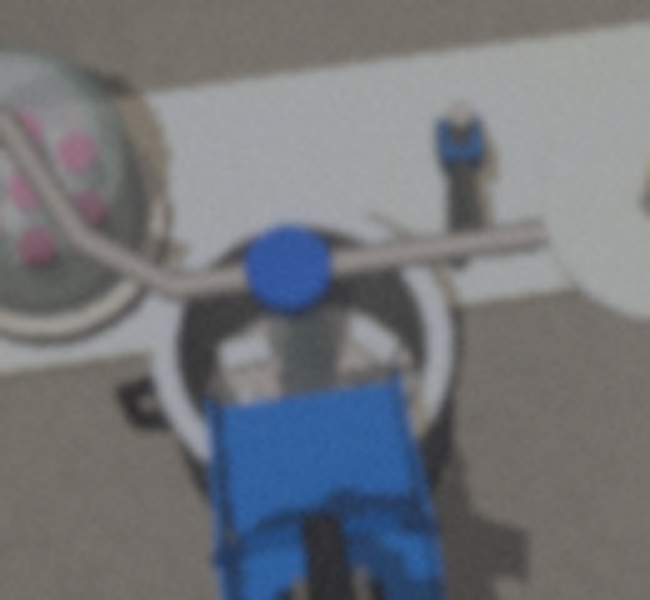

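Request:
drive_tool(motion="0 -0.6 0.2 -0.013 0.019 -0.008 10; 0 -0.6 0.2 -0.013 0.019 -0.008 10; 0 -0.6 0.2 -0.013 0.019 -0.007 10; 0 -0.6 0.2 -0.013 0.019 -0.007 10; 0 -0.6 0.2 -0.013 0.019 -0.007 10; 0 -0.6 0.2 -0.013 0.019 -0.007 10; 0 0 0.2 -0.013 0.025 0.003 10; 0 0 0.2 -0.013 0.025 0.003 10; 0 0 0.2 -0.013 0.025 0.003 10; 0 0 0.2 -0.013 0.025 0.003 10; 0 0 0.2 -0.013 0.025 0.003 10; 0 0 0 0 0 0 10")

```text
clock: 15.32
position: [0.4101, -0.28, 0.2705]
ee_rot: [-0.013, 0.95, 0.081, 0.302]
contact_force: [0.3, 0.3, -0.8]
width: 0.0169
```

Run:
```python
from plan import *
s=get_state();print(s["clock"],s["position"],s["qpos"],s["width"],s["contact_force"],s["moment"])
p,dd=get_image("top"); cv2.imwrite("pics/t11.png",p[:,:,::-1]);crop("pics/t11.png","pics/t11c.png",190,110,380,330,3.5)
crop("pics/t11.png","pics/t11d.png",195,130,285,220,7)
rows(now(),[(scoop(.14,0,.370,-.278,.25),3),(scoop(.14,0,.370,-.278,.14),5)],10)
```

```text
15.325 [ 0.41007071 -0.28003024  0.27051039] [-1.17927377 -0.02480666  1.93679167  0.65752469  1.14396973 -0.0334284 ] 0.01691058114074454 [ 0.27662396  0.29069007 -0.75421523] [-0.04627348  0.39652024  0.01827659]
0.1 -0.1 0.6 -0.0137 -0.0027 0.0052 10; 0.1 -0.1 0.6 -0.0138 -0.0025 0.0052 10; 0.1 -0.1 0.6 -0.0138 -0.0023 0.0052 10; 0.0 0.0 0.0 -0.0126 0 0.0180 10; 0 0.0 0.0 -0.0126 0 0.0180 10; 0.0 0 0.0 -0.0126 0 0.0180 10; 0.0 0.0 0.0 -0.0126 0 0.0180 10; 0.0 0.0 0.0 -0.0126 0 0.0180 10
```

View pics/t11c.png

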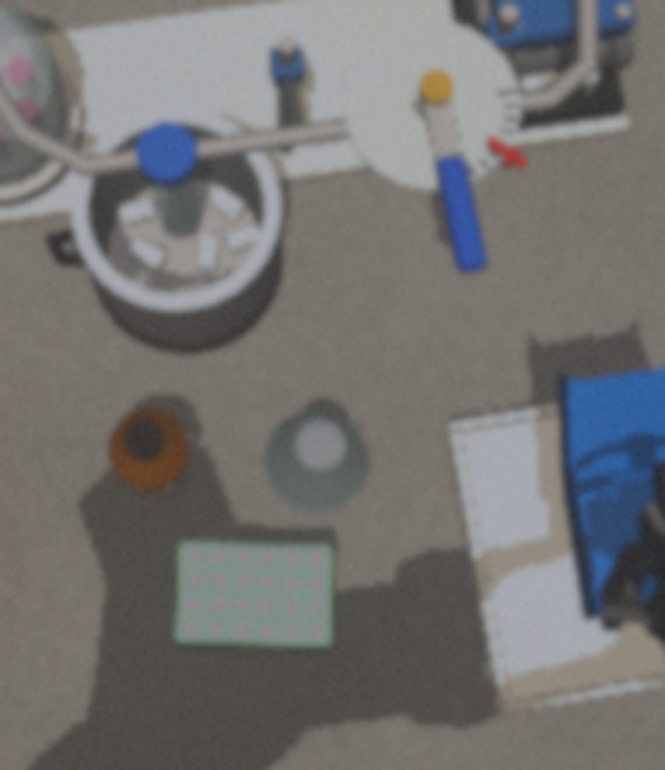

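View pics/t11d.png

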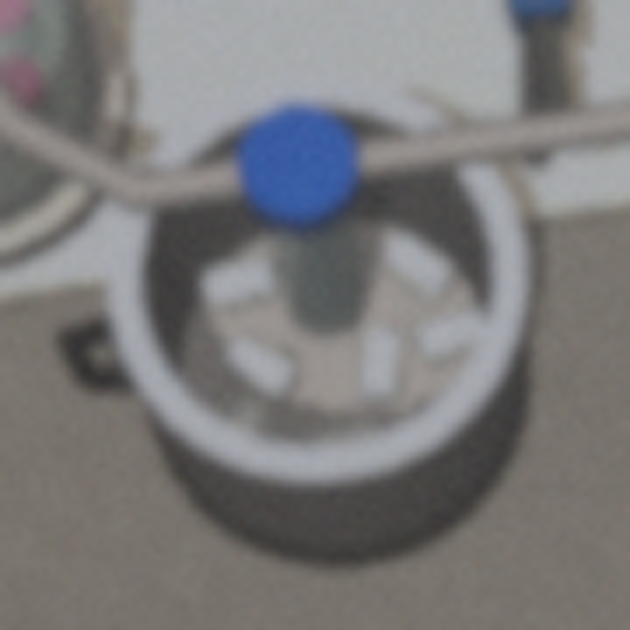

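Run:
```python
from plan import *
p,dd=get_image("scene"); cv2.imwrite("pics/s12.png",p[:,:,::-1]);crop("pics/s12.png","pics/s12c.png",280,180,370,260,7);crop("pics/s12.png","pics/s12d.png",140,170,280,290,5)
p,dd=get_image("wrist"); cv2.imwrite("pics/w12.png",p[:,:,::-1])
```

```text
(no output)
```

View pics/s12c.png

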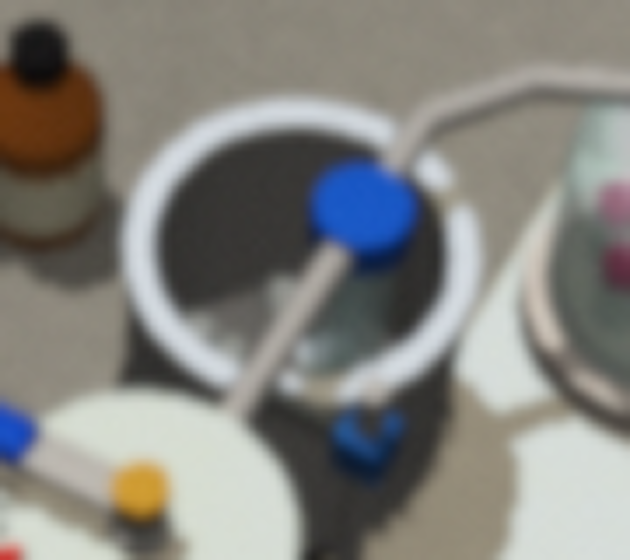

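View pics/s12d.png

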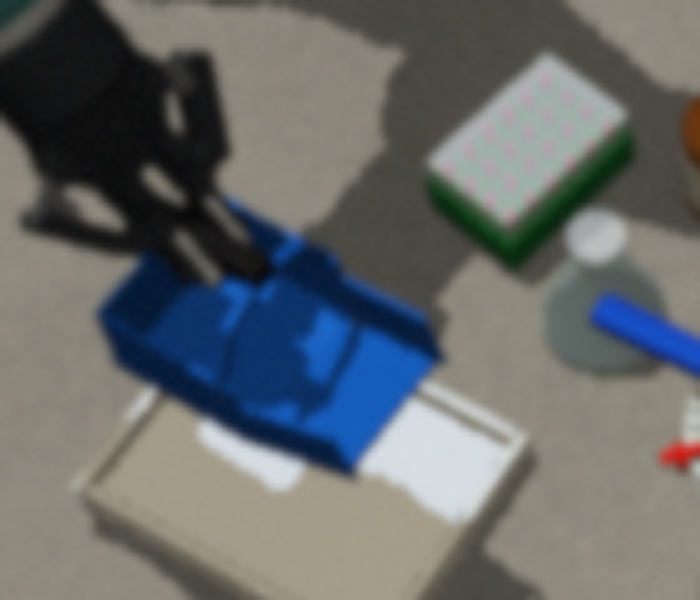

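View pics/w12.png

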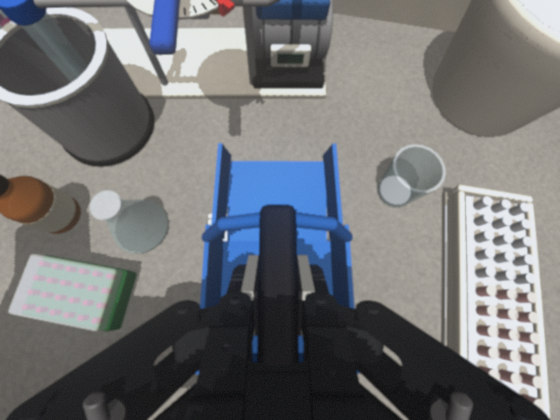

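Request:
drive_tool(motion="0 0 0.6 -0.014 -0.003 0.005 10; 0 0 0.6 -0.014 -0.003 0.005 10; 0 0 0.6 -0.014 -0.002 0.005 10; 0 0 0 -0.012 0 0.018 10; 0 0 0 -0.012 0 0.018 10; 0 0 0 -0.012 0 0.018 10; 0 0 0 -0.012 0 0.018 10; 0 0 0 -0.008 0 0.012 10; 0 0 0 0 0 0 10")

```text
clock: 16.6
position: [0.3803, -0.2684, 0.1253]
ee_rot: [-0.02, 0.951, 0.065, 0.301]
contact_force: [0.3, 0.3, -1.3]
width: 0.017
```

Run:
```python
from plan import *
s=get_state();print(s["clock"],s["position"],s["width"],s["contact_force"],s["moment"])
p,dd=get_image("wrist"); cv2.imwrite("pics/w13.png",p[:,:,::-1])
p,dd=get_image("scene"); cv2.imwrite("pics/s13.png",p[:,:,::-1]);crop("pics/s13.png","pics/s13d.png",130,180,270,300,5)
rows(now(),[(scoop(.14,0,.370,-.278,.115),4)],10)
```

```text
16.6 [ 0.38027492 -0.26842894  0.12532758] 0.016981841518037014 [ 0.32124871  0.27732162 -1.26694198] [-0.02800467  0.38063873  0.00238134]
0.1 0 0 -0.0033 0.0017 0.0060 10; 0.1 0 0 -0.0033 0.0017 0.0060 10; 0.1 0 0 -0.0033 0.0017 0.0060 10; 0.1 0 0 -0.0033 0.0018 0.0060 10
```

View pics/w13.png

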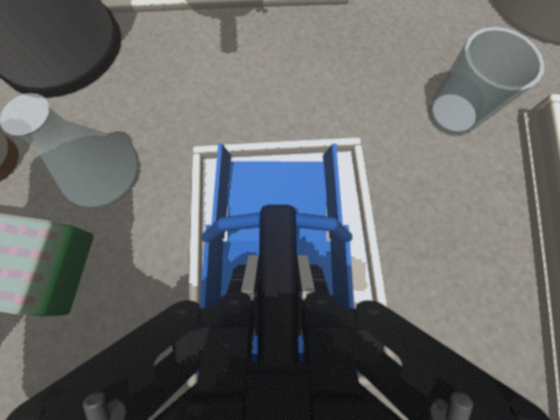

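View pics/s13d.png

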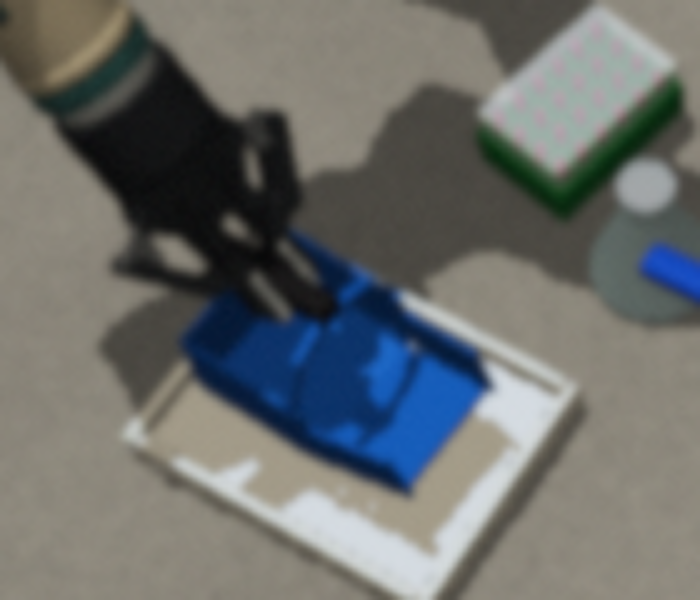

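Request:
drive_tool(motion="0 0 0 -0.003 0.003 0.006 10; 0 0 0 -0.003 0.003 0.006 10; 0 0 0 -0.003 0.001 0.005 10; 0 0 0 -0.003 0 0.004 10; 0 0 0 0 0 0 10")

```text
clock: 17.32
position: [0.3846, -0.2781, 0.1023]
ee_rot: [-0.016, 0.951, 0.066, 0.302]
contact_force: [-0.6, -0.3, -2.3]
width: 0.0168
```

Run:
```python
from plan import *
s=get_state();print(s["clock"],s["position"],s["width"],s["contact_force"],s["moment"])
rows(now(),[(scoop(.14,0,.370,-.278,.113),1)],10)
```

```text
17.325 [ 0.38461068 -0.27806475  0.10227242] 0.01677602805249975 [-0.5528524  -0.31607501 -2.31357906] [-0.05084545  0.39801152  0.02931418]
0.6 -0.1 0.1 -0.0024 -0.0021 0.0042 10
```

Lower the last 5 mm until contact.

Request:
drive_tool(motion="0 0 0 -0.001 -0.001 0.002 10; 0 0 0 -0.001 0 0.0015 10; 0 0 0 -0.001 0 0.001 10; 0 0 0 0 0 0 10")

```text
clock: 17.82
position: [0.3853, -0.2773, 0.0978]
ee_rot: [-0.016, 0.951, 0.066, 0.303]
contact_force: [-0.8, -0.5, -1.2]
width: 0.0168
```

Run:
```python
from plan import *
s=get_state();print(s["clock"],s["position"],s["width"],s["contact_force"],s["moment"])
rows(now(),[(scoop(.14,0,.370,-.278,.113),1)],10)
```

```text
17.825 [ 0.38527702 -0.27727237  0.09776217] 0.016771669589785498 [-0.77245127 -0.48408512 -1.1613256 ] [0.00352115 0.50970086 0.03534519]
0.6 -0.3 0.1 -0.0005 -0.0014 0.0001 10
```

Request:
drive_tool(motion="0 0 0 0 0 0 30; 0 0 0 0 0 0 45; 0 0 0 0 0 0 50; 0 0 0 0 0 -0.008 50; 0 0 0 0 0 -0.016 50; 0 0 0 0 0 -0.02 50; 0 0 0 0 0 -0.02 50; 0 0 0 0 0 -0.02 50; 0 0 0 0 0 -0.02 50; 0 0 0 0 0 0 50")

```text
clock: 19.08
position: [0.3226, -0.285, 0.1872]
ee_rot: [-0.015, 0.951, 0.066, 0.302]
contact_force: [0.4, 0.4, 0.3]
width: 0.0425
```

Run:
```python
from plan import *
s=get_state();print(s["clock"],s["position"],s["width"],s["contact_force"],s["qpos"])
p,dd=get_image("wrist"); cv2.imwrite("pics/w14.png",p[:,:,::-1])
# look at dewar from above
rows(now(),[(tool(.17,0,.40,-.20,.33,False),6),(tool(.19,0,.52,.0,.36,False),6)],50)
```

```text
19.075 [ 0.32257015 -0.28501642  0.18716568] 0.04249776432980802 [0.36575883 0.41115265 0.34251101] [-1.43014133  0.00597435  2.145315    0.7056408   1.09405233 -0.36517605]
0.2 -5.9 -0.3 0.0258 -0.0120 -0.0112 50; 0.2 -5.9 -0.3 0.0246 -0.0119 -0.0137 50; 0.2 -5.9 -0.3 0.0231 -0.0118 -0.0161 50; 0.2 -5.9 -0.3 0.0214 -0.0118 -0.0184 50; 0.2 -5.9 -0.3 0.0195 -0.0117 -0.0204 50; 0.2 -5.9 -0.3 0.0174 -0.0117 -0.0223 50; 0.0 0.0 -0.2 0.0254 -0.0295 -0.0050 50; 0.0 0.0 -0.2 0.0254 -0.0294 -0.0050 50; 0.0 0.0 -0.2 0.0255 -0.0293 -0.0050 50; 0.0 0.0 -0.2 0.0256 -0.0292 -0.0050 50; 0.0 0.0 -0.2 0.0257 -0.0291 -0.0050 50; 0.0 0.0 -0.2 0.0258 -0.0290 -0.0050 50
```

View pics/w14.png

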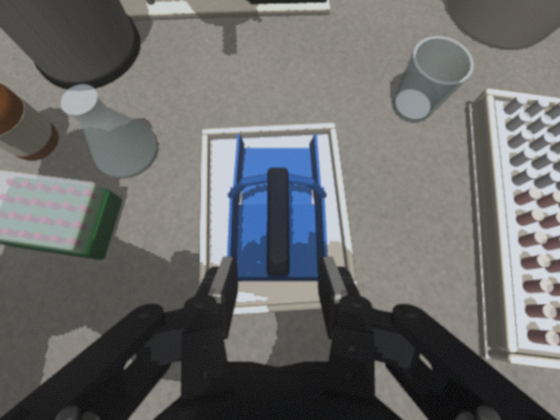

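Request:
drive_tool(motion="0 -5.9 0 0.026 -0.012 -0.011 50; 0 -5.9 0 0.025 -0.012 -0.014 50; 0 -5.9 0 0.023 -0.012 -0.016 50; 0 -5.9 0 0.021 -0.012 -0.018 50; 0 -5.9 0 0.020 -0.012 -0.020 50; 0 -5.9 0 0.017 -0.012 -0.022 50; 0 0 0 0.025 -0.029 -0.005 50; 0 0 0 0.025 -0.029 -0.005 50; 0 0 0 0.025 -0.029 -0.005 50; 0 0 0 0.025 -0.029 -0.005 50; 0 0 0 0.025 -0.029 -0.005 50; 0 0 0 0 0 0 50")

```text
clock: 20.62
position: [0.5159, -0.0261, 0.3419]
ee_rot: [-0.001, 0.998, 0.068, -0.018]
contact_force: [0.1, 0.0, -0.2]
width: 0.0427
```

Run:
```python
from plan import *
s=get_state();print(s["clock"],s["position"],s["width"],s["contact_force"],s["qpos"])
P=now();np.save("pics/w15_p.npy",P)
p,dd=get_image("wrist"); cv2.imwrite("pics/w15.png",p[:,:,::-1])
```

```text
20.625 [ 0.51591519 -0.02608399  0.34187485] 0.042675306870547186 [ 0.09081098  0.02064207 -0.16695085] [-0.18092626  0.16383949  1.3868521  -0.00611093  1.62588784  1.25432271]
```

View pics/w15.png

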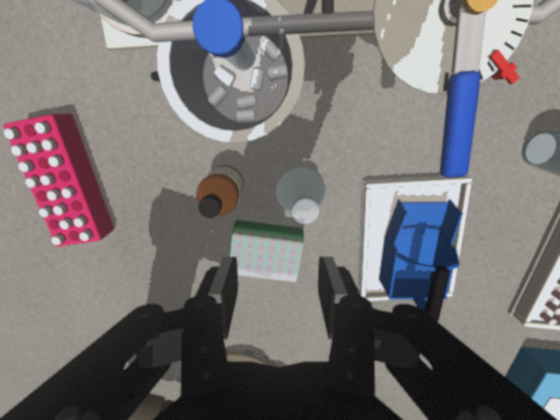

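Run:
```python
from plan import *
crop("pics/w15.png","pics/w15a.png",150,0,310,150,4.5)
crop("pics/w15.png","pics/w15b.png",380,0,550,190,4)
```

```text
(no output)
```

View pics/w15a.png

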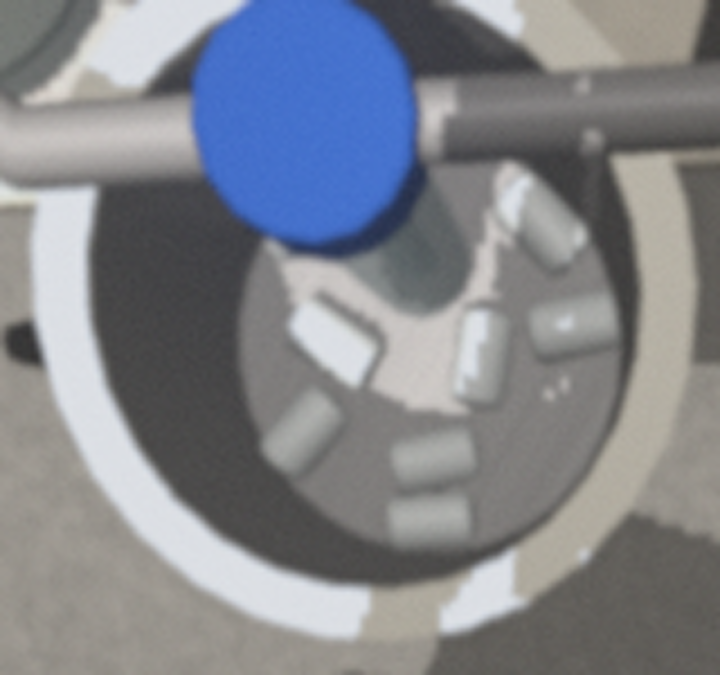

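View pics/w15b.png

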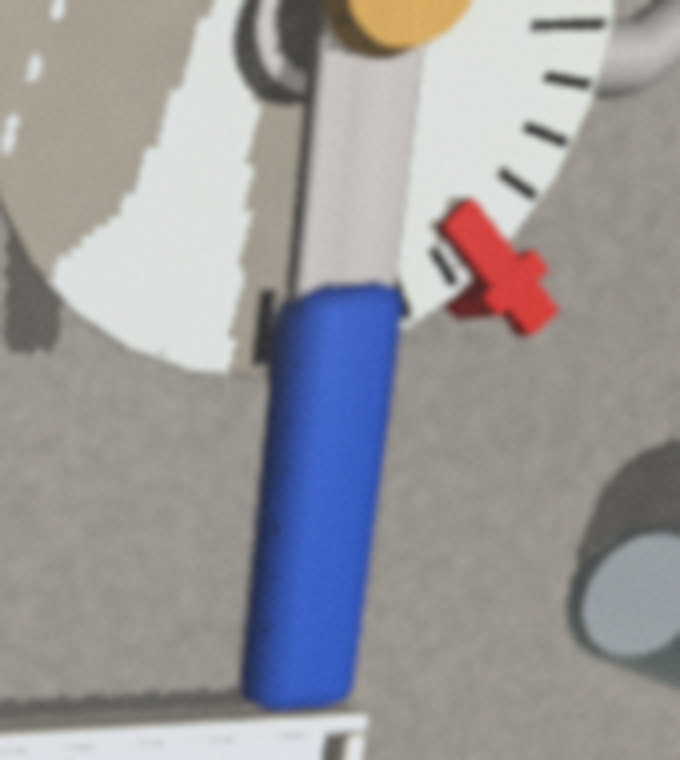

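Run:
```python
from plan import *
np.set_printoptions(precision=4,suppress=True)
P=np.load("pics/w15_p.npy")
f=lambda u,v,z:atz("wrist",380+(u+.5)/4-.5,0+(v+.5)/4-.5,z,P)
hub=np.array([.684,-.1345])
a=lambda p:np.arctan2(-(p-hub)[1],-(p-hub)[0]) if 0 else np.arctan2(*(-(p[:2]-hub))[::-1])
for n,p in dict(g_in=f(345,292,.255),g_out=f(300,698,.255),m_in=f(458,213,.232),m_out=f(541,322,.232),t90=f(568,25,.2255),t80=f(567,80,.2255),t70=f(545,133,.2255),t60=f(517,183,.2255),t40=f(443,265,.2255),t0=f(265,325,.2255)).items(): print(n,p,np.linalg.norm(p[:2]-hub),np.degrees(a(p)))
g=f(345,292,.255)-f(300,698,.255);m=f(458,213,.232)-f(541,322,.232)
print(np.degrees(np.arctan2(g[1],g[0])),np.degrees(np.arctan2(m[1],m[0])))
```

```text
g_in [ 0.6368 -0.1424  0.255 ] 0.047868539300106296 9.493620943117778
g_out [ 0.566  -0.1581  0.255 ] 0.12034832460520632 11.321502374657685
m_in [ 0.6572 -0.1722  0.232 ] 0.046218688994965645 54.56700281610537
m_out [ 0.6414 -0.1954  0.232 ] 0.07435823114229821 55.01927990177905
t90 [ 0.6925 -0.1857  0.2255] 0.05185605676419886 99.39708736308955
t80 [ 0.6838 -0.1889  0.2255] 0.05441375764833318 89.7896437846653
t70 [ 0.6746 -0.1881  0.2255] 0.05438155457580204 80.06114307112682
t60 [ 0.6655 -0.1858  0.2255] 0.0545641629164115 70.2348265229438
t40 [ 0.6494 -0.1766  0.2255] 0.05445723970277857 50.59667970369271
t0 [ 0.6336 -0.1449  0.2255] 0.05143305923216396 11.663746305568967
12.52791955591778 55.7620494959126
```

Run:
```python
from plan import *
rows(now(),[(tool(.187,0,.5907,-.1521,.29,False),8)],50)
```

```text
0 0.3 -0.4 0.0075 0.0168 0.0061 50; 0 0.3 -0.4 0.0074 0.0168 0.0062 50; 0 0.3 -0.4 0.0072 0.0169 0.0062 50; 0 0.3 -0.4 0.0071 0.0169 0.0062 50; 0 0.3 -0.4 0.0070 0.0169 0.0063 50; 0 0.3 -0.4 0.0068 0.0170 0.0063 50; 0 0.3 -0.4 0.0067 0.0170 0.0064 50; 0 0.3 -0.4 0.0065 0.0171 0.0064 50
```

Request:
drive_tool(motion="0 0.3 -0.4 0.007 0.017 0.006 50; 0 0.3 -0.4 0.007 0.017 0.006 50; 0 0.3 -0.4 0.007 0.017 0.006 50; 0 0.3 -0.4 0.007 0.017 0.006 50; 0 0.3 -0.4 0.007 0.017 0.006 50; 0 0.3 -0.4 0.007 0.017 0.006 50; 0 0.3 -0.4 0.007 0.017 0.006 50; 0 0.3 -0.4 0.006 0.016 0.005 50; 0 0 0 0 0 0 50; 0 0 0 0 0 0 50")

```text
clock: 21.92
position: [0.593, -0.1651, 0.2872]
ee_rot: [-0.003, 0.996, 0.094, 0.002]
contact_force: [0.2, 0.0, -0.3]
width: 0.0424
```

Run:
```python
from plan import *
s=get_state();print(s["clock"],s["position"],s["width"],s["contact_force"],s["qpos"])
P=now();np.save("pics/w16_p.npy",P)
p,dd=get_image("wrist"); cv2.imwrite("pics/w16.png",p[:,:,::-1])
rows(now(),[(tool(.187,0,.5907,-.1521,.29,False),1),(tool(.187,0,.5907,-.1521,.231,False),4)],50)
```

```text
21.925 [ 0.59303298 -0.16513302  0.28720694] 0.04242680718124572 [ 0.15569416  0.01165313 -0.32604923] [-0.38892709  0.31325913  1.31421729  0.00735201  1.5132674   0.99352826]
-0.3 -0.3 0.1 0.0002 -0.0132 -0.0027 50; 0 0.0 0.0 0.0000 0 0.0147 50; 0 0.0 0.0 0.0000 0 0.0147 50; 0 0.0 0.0 0.0000 0 0.0148 50; 0 0.0 0.0 0.0000 0 0.0147 50
```

View pics/w16.png

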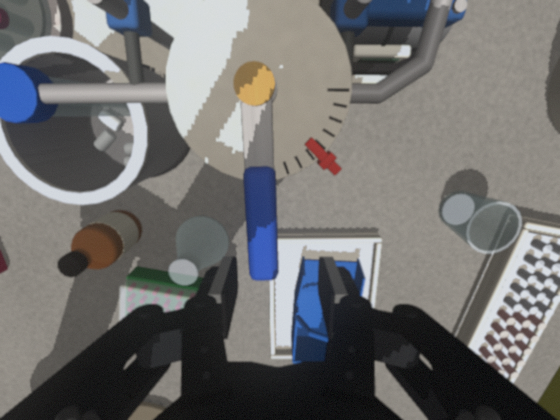

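Run:
```python
from plan import *
np.set_printoptions(precision=4,suppress=True)
P=np.load("pics/w16_p.npy")
f=lambda u,v,z:atz("wrist",u,v,z,P)
print("hub",f(256,79,.261),"grip",f(259,168,.255),f(263,278,.255),"mark",f(309,141,.232),f(337,171,.232))
crop("pics/w16.png","pics/w16c.png",200,50,370,290,3)
```

```text
hub [ 0.6855 -0.1363  0.261 ] grip [ 0.6386 -0.1455  0.255 ] [ 0.5668 -0.1604  0.255 ] mark [ 0.658  -0.1736  0.232 ] [ 0.6424 -0.1962  0.232 ]
```

View pics/w16c.png

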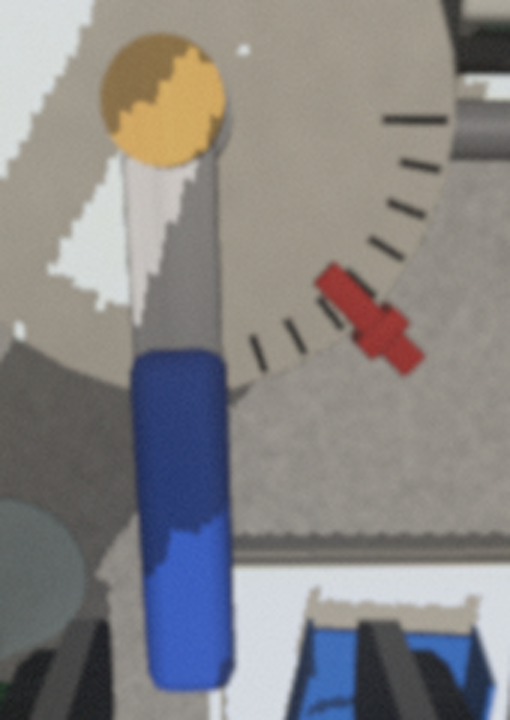

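Request:
drive_tool(motion="0 0 0 0 -0.007 0 50; 0 0 0 0 -0.006 0.006 50; 0 0 0 0 0 0.012 50; 0 0 0 0 0 0.012 50; 0 0 0 0 0 0 50")

```text
clock: 22.6
position: [0.5896, -0.1489, 0.2557]
ee_rot: [-0.003, 0.995, 0.095, 0.002]
contact_force: [-0.7, 0.2, -0.7]
width: 0.0428
```

Request:
drive_tool(motion="0 0 0 0 0.005 0.006 50; 0 0 0 0 0.001 0.012 50; 0 0 0 0 0 0.006 50; 0 0 0 0 0 0 50")

```text
clock: 23.1
position: [0.591, -0.1557, 0.2296]
ee_rot: [-0.003, 0.995, 0.095, 0.002]
contact_force: [0.2, -0.0, 0.4]
width: 0.0424
```

Run:
```python
from plan import *
s=get_state();print(s["clock"],s["position"],s["width"],s["contact_force"],s["qpos"])
P=now();np.save("pics/w17_p.npy",P)
p,dd=get_image("wrist"); cv2.imwrite("pics/w17.png",p[:,:,::-1])
```

```text
23.1 [ 0.59103204 -0.155718    0.2295821 ] 0.04242314973078517 [ 0.18558255 -0.0341555   0.39101827] [-0.37587108  0.33066518  1.42882209  0.00757203  1.38158932  1.00363003]
```

View pics/w17.png

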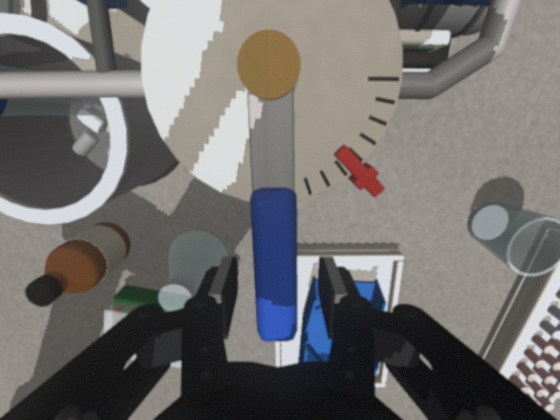

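Request:
drive_tool(motion="0 0 0 0 0 0 20; 0 0 0 0 0 0 10; 0 0 0 0 0 0 10; 0 0 0 0 0 0 10; 0 0 0 0 0 0 10; 0 0 -3 0 0.005 0 10; 0 0 -5 0 0.008 0 10; 0 0 -5 0 0.008 0 10; 0 0 0 0 0 0 10", newtons=30)

```text
clock: 24.28
position: [0.5979, -0.175, 0.2304]
ee_rot: [-0.003, 0.978, 0.209, 0.004]
contact_force: [-0.4, -0.4, -1.4]
width: 0.0196
```

```bash
cat >> plan.py <<'E'
HUB=np.array([.685,-.1355])
def lev(deg,r,z): 
    a=np.radians(deg); return tool(a,0,HUB[0]-r*np.cos(a),HUB[1]-r*np.sin(a),z,False)
E
python3 - <<'E'
from plan import *
s=get_state();print(s["clock"],s["position"],s["width"],s["contact_force"],s["moment"])
P=now();h=np.degrees(np.arctan2(P[1,0],P[0,0]));v=HUB-P[:2,3];print("heading",h,"r",np.linalg.norm(v),np.degrees(np.arctan2(v[1],v[0])))
p,dd=get_image("wrist"); cv2.imwrite("pics/w18.png",p[:,:,::-1])
E
```

```text
24.275 [ 0.59787525 -0.17501566  0.2303885 ] 0.01955521477048619 [-0.44820645 -0.41536193 -1.35007395] [-0.1331832  -0.04483757  0.18291176]
heading 24.161608020769133 r 0.09566718320080318 24.396794109512072
```

View pics/w18.png

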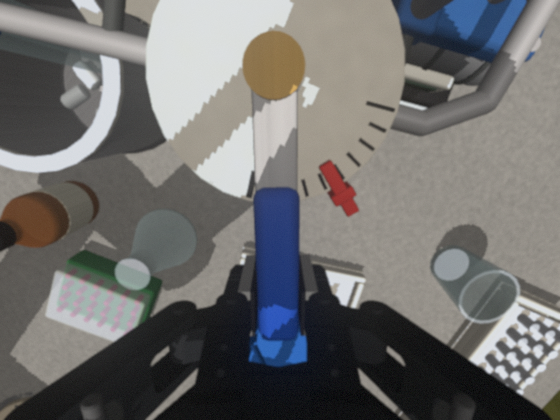

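Request:
drive_tool(motion="0 0 -5 0 0.008 0 10; 0 0 -5 0 0.008 0 10; 0 0 -5 0 0.008 0 10; 0 0 -5 0 0.008 0 10; 0 0 -3 0 0.005 0 10; 0 0 0 0 0 0 10")

```text
clock: 25.08
position: [0.6196, -0.205, 0.2304]
ee_rot: [-0.002, 0.917, 0.399, 0.006]
contact_force: [2.3, 0.2, -0.1]
width: 0.0195
```

Run:
```python
from plan import *
np.set_printoptions(precision=4,suppress=True)
s=get_state();print(s["clock"],s["position"],s["width"],s["contact_force"],s["moment"])
P=now();h=np.degrees(np.arctan2(P[1,0],P[0,0]));v=HUB-P[:2,3];print("heading",h,"r",np.linalg.norm(v),np.degrees(np.arctan2(v[1],v[0])))
np.save("pics/w19_p.npy",P)
p,dd=get_image("wrist"); cv2.imwrite("pics/w19.png",p[:,:,::-1]);crop("pics/w19.png","pics/w19c.png",200,20,370,220,4)
```

```text
25.075 [ 0.6196 -0.205   0.2304] 0.019502218737909235 [ 2.2592  0.2041 -0.1212] [-0.1677  0.0494  0.0081]
heading 47.06351147988642 r 0.09537953086411229 46.74244039133285
```

View pics/w19c.png

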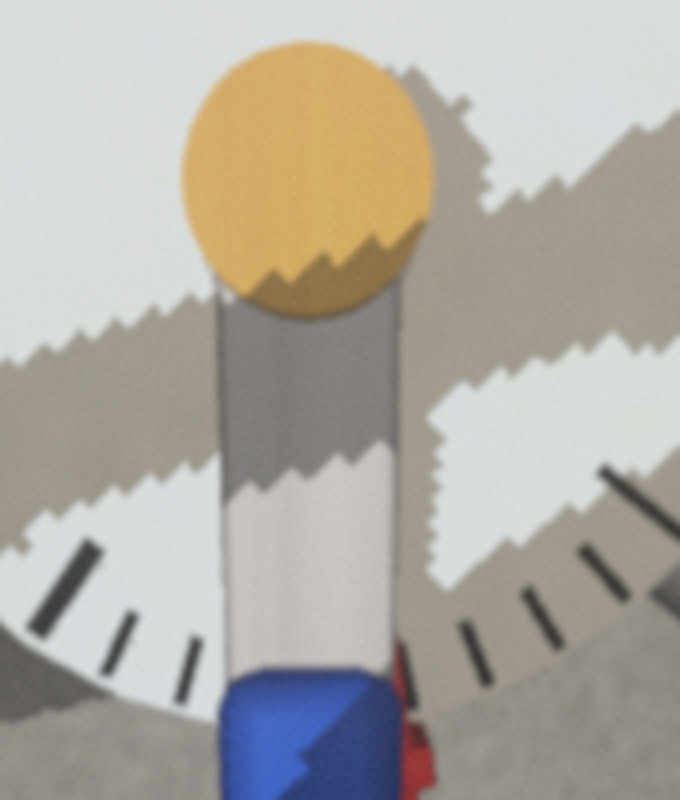

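Request:
drive_tool(motion="0 0 -4 0 0.0065 0 10; 0 0 -3.2 0 0.005 0 10; 0 0 0 0 0 0 10; 0 0 0 0 0 0 10")

```text
clock: 25.62
position: [0.6286, -0.2122, 0.2304]
ee_rot: [-0.001, 0.891, 0.454, 0.007]
contact_force: [1.9, -1.5, -0.5]
width: 0.0196
```

Run:
```python
from plan import *
np.set_printoptions(precision=4,suppress=True)
s=get_state();print(s["clock"],s["position"],s["width"],s["contact_force"],s["moment"])
P=now();h=np.degrees(np.arctan2(P[1,0],P[0,0]));v=HUB-P[:2,3];print("heading",h,"r",np.linalg.norm(v),np.degrees(np.arctan2(v[1],v[0])))
np.save("pics/w20_p.npy",P)
p,dd=get_image("wrist"); cv2.imwrite("pics/w20.png",p[:,:,::-1]);crop("pics/w20.png","pics/w20c.png",200,20,370,220,4)
```

```text
25.625 [ 0.6286 -0.2122  0.2304] 0.019571893932910367 [ 1.9039 -1.4624 -0.5035] [-0.1458  0.0808 -0.0105]
heading 54.0420404924578 r 0.095263326374664 53.66680866346018
```

View pics/w20c.png

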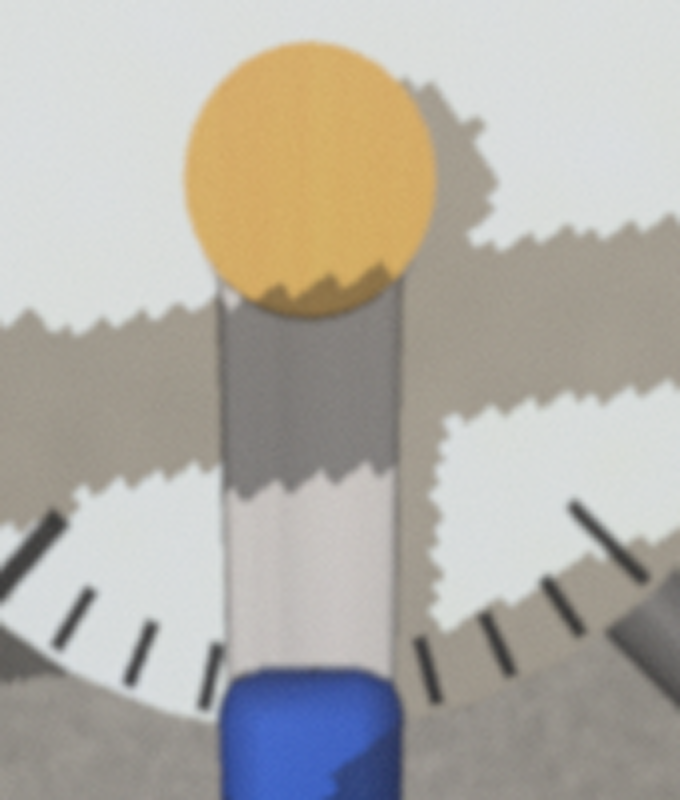

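Request:
drive_tool(motion="0 0 0 0 0 0 25; 0 0 0 0 0 0 45; 0 0 0 0 0 0 50; 0 0 0 0 0 0 50; 0 0 0 0 0 -0.015 50; 0 0 0 0 0 -0.025 50; 0 0 0 -0.01 0 -0.03 50; 0 0 0 -0.01 0 -0.03 50; 0 0 0 0 0 0 50")

```text
clock: 26.8
position: [0.6146, -0.2285, 0.3381]
ee_rot: [-0.0, 0.891, 0.454, 0.008]
contact_force: [0.2, 0.3, 0.2]
width: 0.0425
```

Run:
```python
from plan import *
np.set_printoptions(precision=4,suppress=True)
s=get_state();print(s["clock"],s["position"],s["width"],s["contact_force"])
P=now();np.save("pics/w21_p.npy",P)
p,dd=get_image("wrist"); cv2.imwrite("pics/w21.png",p[:,:,::-1]);crop("pics/w21.png","pics/w21c.png",180,30,370,290,3)
```

```text
26.8 [ 0.6146 -0.2285  0.3381] 0.042510954581143415 [0.2161 0.3346 0.2055]
```

View pics/w21.png

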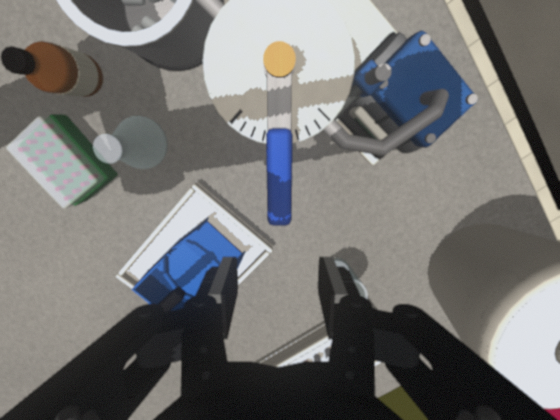

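View pics/w21c.png

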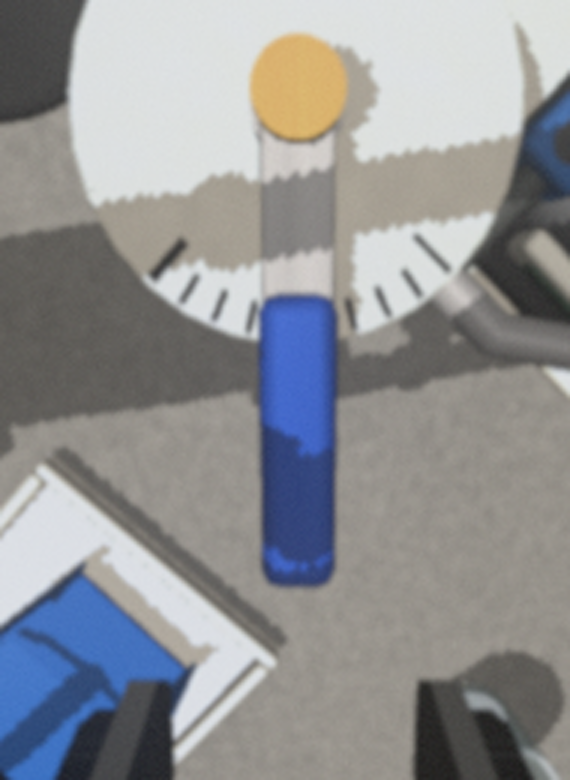

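Request:
drive_tool(motion="0 0 0 -0.04 0.02 -0.01 50; 0 0 0 -0.05 0.03 -0.01 50; 0 0 0 -0.05 0.03 0 50; 0 0 0 -0.05 0.02 0 50; 0 0 0 0 0 0 50; 0 0 0 0 0 0 50")

```text
clock: 27.6
position: [0.5837, -0.4418, 0.3448]
ee_rot: [-0.009, 0.89, 0.457, 0.006]
contact_force: [-0.2, 0.5, 1.0]
width: 0.0429
```

Run:
```python
from plan import *
s=get_state();print(s["clock"],s["position"])
P=now();np.save("pics/w22_p.npy",P)
for n in ("wrist","top","scene"):
    p,dd=get_image(n); cv2.imwrite(f"pics/{n}22.png",p[:,:,::-1])
crop("pics/top22.png","pics/top22c.png",180,90,410,330,3)
crop("pics/scene22.png","pics/scene22c.png",240,210,340,290,7)
```

```text
27.6 [ 0.58369207 -0.44179683  0.34482933]
```

View pics/wrist22.png

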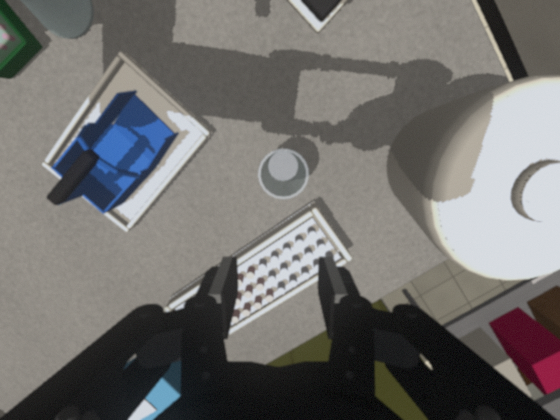

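View pics/top22c.png

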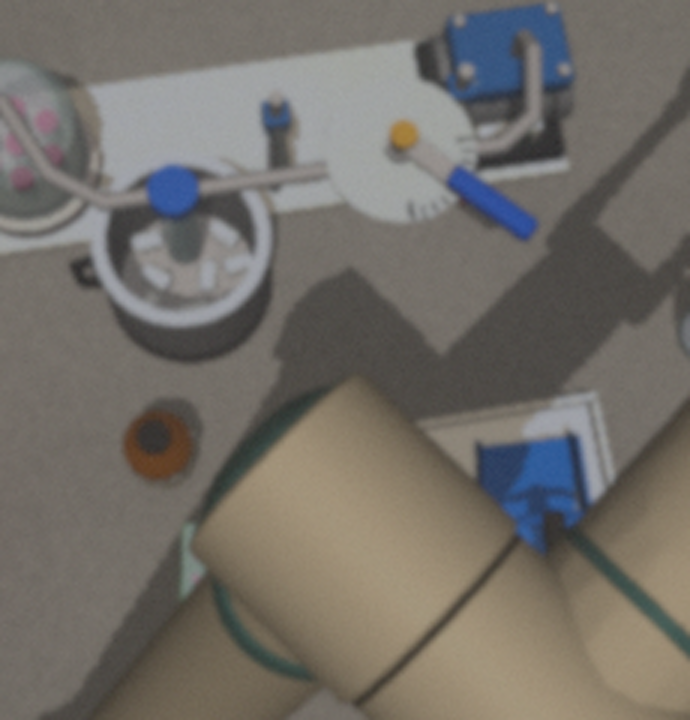

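View pics/scene22c.png

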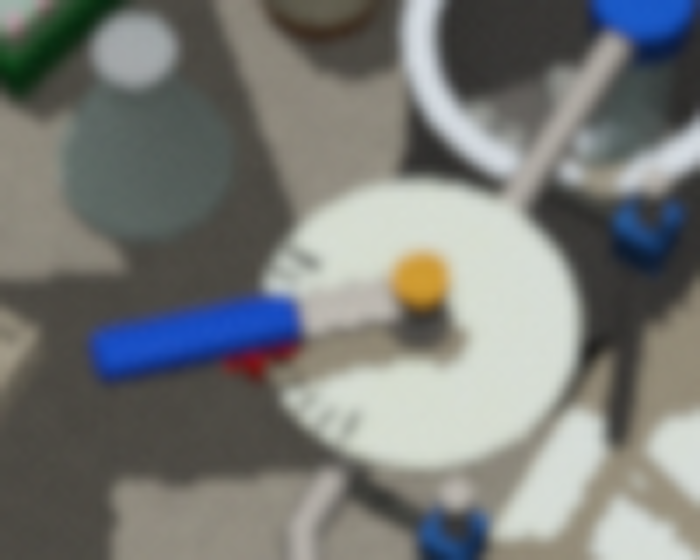

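Run:
```python
from plan import *
rows(now(),[(tool(np.radians(54.2),0,.501,-.146,.285,False),9)],50)
```

```text
-0.1 -0.1 0.0 0.0212 -0.0265 0.0074 50; -0.1 -0.1 0.0 0.0212 -0.0265 0.0073 50; -0.1 -0.1 0.0 0.0212 -0.0265 0.0072 50; -0.1 -0.1 0.0 0.0212 -0.0265 0.0072 50; -0.1 -0.1 0.0 0.0212 -0.0266 0.0071 50; -0.1 -0.1 0.0 0.0212 -0.0266 0.0070 50; -0.1 -0.1 0.0 0.0212 -0.0266 0.0070 50; -0.1 -0.1 0.0 0.0212 -0.0266 0.0069 50; -0.1 -0.1 0.0 0.0212 -0.0266 0.0068 50
```

Request:
drive_tool(motion="0 0 0 0.021 -0.026 0.003 50; 0 0 0 0.021 -0.026 0.004 50; 0 0 0 0.021 -0.026 0.006 50; 0 0 0 0.021 -0.026 0.006 50; 0 0 0 0.021 -0.027 0.007 50; 0 0 0 0.021 -0.027 0.007 50; 0 0 0 0.021 -0.027 0.007 50; 0 0 0 0.021 -0.027 0.007 50; 0 0 0 0.02 -0.024 0.006 50; 0 0 0 0 0 0 50; 0 0 0 0 0 0 50")

```text
clock: 29.12
position: [0.4981, -0.1264, 0.3017]
ee_rot: [-0.005, 0.884, 0.466, 0.01]
contact_force: [-0.8, 0.1, -0.2]
width: 0.0422
```

Run:
```python
from plan import *
s=get_state();print(s["clock"],s["position"])
P=now();np.save("pics/w23_p.npy",P)
p,dd=get_image("wrist"); cv2.imwrite("pics/w23.png",p[:,:,::-1])
```

```text
29.125 [ 0.49806458 -0.12636316  0.30173115]
```

View pics/w23.png

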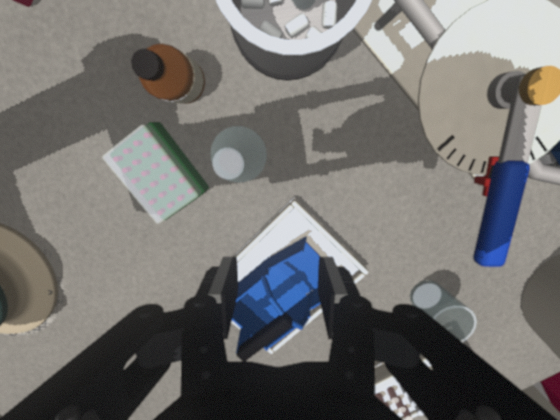

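Run:
```python
from plan import *
crop("pics/w23.png","pics/w23c.png",410,60,560,280,3.5)
P=np.load("pics/w23_p.npy")
# overlay predictions: lever outline & mark box for several headings
im=cv2.imread("pics/w23c.png")
f=lambda q:tuple(int(round(x)) for x in ((proj("wrist",q,P)-[410,60]+.5)*3.5-.5))
def pt(deg,r,lat,z,hub):
    a=np.radians(deg);h=np.array([np.cos(a),np.sin(a)]);l=np.array([-h[1],h[0]])
    return np.array([*(hub-r*h+lat*l),z])
hub=np.array([.685,-.1355])
for d,c in ((54,(0,255,255)),):
    o=[f(pt(d,r,l,.255,hub)) for r,l in((.045,.01),(.123,.01),(.123,-.01),(.045,-.01))]
    cv2.polylines(im,[np.array(o)],True,c,1)
for d,c in ((50,(255,0,255)),(54,(0,255,0)),(58,(255,255,0))):
    cv2.line(im,f(pt(d,.045,0,.232,hub)),f(pt(d,.067,0,.232,hub)),c,1)
for k in range(0,100,10):
    cv2.circle(im,f(pt(10.5+k,.0545,0,.2255,hub)),3,(255,255,0),-1)
cv2.imwrite("pics/w23o.png",im)
```

```text
(no output)
```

View pics/w23c.png

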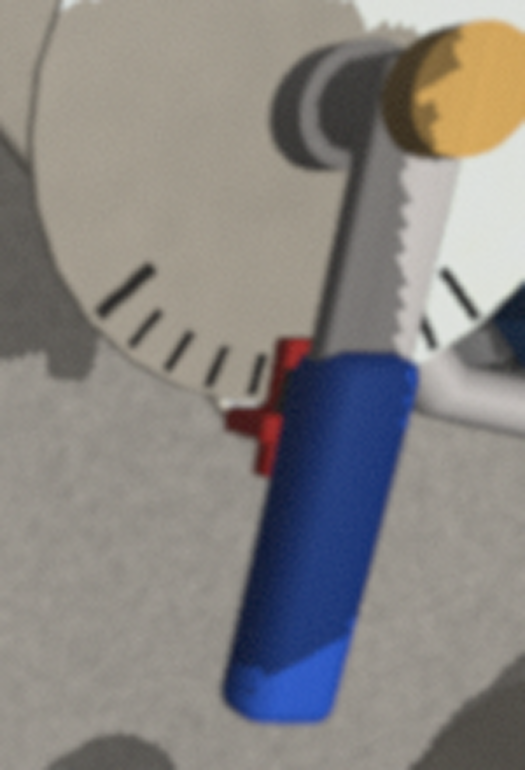

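View pics/w23o.png

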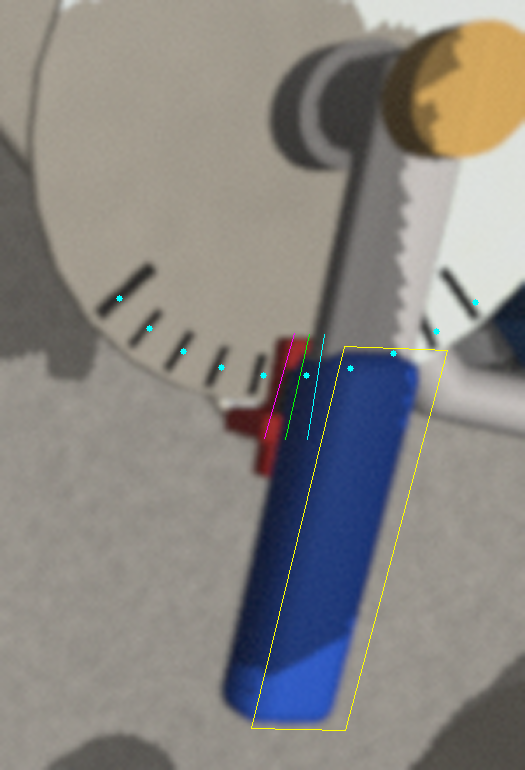

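Run:
```python
from rig import *
s=get_state();print(s["clock"],s["contact_force"],s["qd"])
print(sign_off())
```

```text
29.175 [-0.48931233  1.37258098  0.41481948] [-0.01815425  0.0110191  -0.00688257 -0.00407945  0.00027802  0.00066603]
the job is handed in; nothing more can be done
None
```

The job is done and handed in at 29.2 s; `sign_off` gave no verdict. I poured the nuggets with the valve shut, stood the scoop back in its tray, then gripped the lever and turned it to the red mark.

**Nuggets:** no single picture showed all eight. The wrist view showed seven on the Dewar floor, and I took the eighth to be the one visible from the top camera where the blue head blocks the wrist view. After the pour I saw none in the scoop or on the bench.

**Scoop:** it looked empty and central in the tray. I set it down at the same hand height at which I had picked it up. I did not measure its tilt or position numerically afterwards.

**Lever:** I left it at about 44° open, heading 54.0° by the tool.
- My estimates of the mark's heading ran from about 52° to 55.8°, and the rough first ones from the scene and top cameras scattered more, up to about 59°.
- In a near-vertical view the lever fully covered the red tab, which limits the error to about 4°; my best estimate is 1–2°. The limit is 5°.
- In the last oblique view my projected lever outline missed the real one by a few mm. The lever and the mark were off by about the same amount there, so I left the lever as it was.

**Bystanders:** I felt no contact with any of them on the way. At hand-in the gripper hung clear of everything. I did not measure them again at the end.

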